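# Line up the printed gears on the sloping display rack

### The job

Line the four printed gears up on the sloping display rack in order of size, the smallest on the stripe nearest the end with the tall post and the largest at the other end. Each lies flat on the slope, hub up, centred on its own stripe and resting down against the lip at the lower edge; let go of them all.

Things in the scene. Friction and masses are not known exactly. Their poses are not given: they have to be found in the camera images.
- gear_a_mid (a point): the smallest of four white printed plastic gears lying flat, 12 teeth, 36 mm across the teeth, toothed disc 12 mm thick, with a round hub 22 mm in diameter standing 26 mm above the disc (38 mm tall in all, 15 to 65 g). The point is on the axis half-way up, 19 mm above the underside; z is the gear's axis, pointing up through the hub. Its turn about its axis does not matter
- gear_b_mid (a point): the second smallest of four white printed plastic gears lying flat, 16 teeth, 48 mm across the teeth, toothed disc 12 mm thick, with a round hub 22 mm in diameter standing 26 mm above the disc (38 mm tall in all, 15 to 65 g). The point is on the axis half-way up, 19 mm above the underside; z is the gear's axis, pointing up through the hub. Its turn about its axis does not matter
- gear_c_mid (a point): the second largest of four white printed plastic gears lying flat, 20 teeth, 60 mm across the teeth, toothed disc 12 mm thick, with a round hub 22 mm in diameter standing 26 mm above the disc (38 mm tall in all, 15 to 65 g). The point is on the axis half-way up, 19 mm above the underside; z is the gear's axis, pointing up through the hub. Its turn about its axis does not matter
- gear_d_mid (a point): the largest of four white printed plastic gears lying flat, 24 teeth, 72 mm across the teeth, toothed disc 12 mm thick, with a round hub 22 mm in diameter standing 26 mm above the disc (38 mm tall in all, 15 to 65 g). The point is on the axis half-way up, 19 mm above the underside; z is the gear's axis, pointing up through the hub. Its turn about its axis does not matter
- mark1: white stripe (6 mm wide, 96 mm long, flush with the surface) painted straight up the slope of the rack, with a small white tab on the lip: place 1 of four along the rack, counted from its right end as seen from the robot (-y of the rack). Origin where the stripe meets the foot of the lip, on the sloping surface; x runs up the slope (away from the lip), y along the lip to the left, z square to the sloping surface, outward. Stripes stand 76 to 92 mm apart
- mark2: white stripe (6 mm wide, 96 mm long, flush with the surface) painted straight up the slope of the rack, with a small white tab on the lip: place 2 of four along the rack, counted from its right end as seen from the robot (-y of the rack). Origin where the stripe meets the foot of the lip, on the sloping surface; x runs up the slope (away from the lip), y along the lip to the left, z square to the sloping surface, outward. Stripes stand 76 to 92 mm apart
- mark3: white stripe (6 mm wide, 96 mm long, flush with the surface) painted straight up the slope of the rack, with a small white tab on the lip: place 3 of four along the rack, counted from its right end as seen from the robot (-y of the rack). Origin where the stripe meets the foot of the lip, on the sloping surface; x runs up the slope (away from the lip), y along the lip to the left, z square to the sloping surface, outward. Stripes stand 76 to 92 mm apart
- mark4: white stripe (6 mm wide, 96 mm long, flush with the surface) painted straight up the slope of the rack, with a small white tab on the lip: place 4 of four along the rack, counted from its right end as seen from the robot (-y of the rack). Origin where the stripe meets the foot of the lip, on the sloping surface; x runs up the slope (away from the lip), y along the lip to the left, z square to the sloping surface, outward. Stripes stand 76 to 92 mm apart
- rack: fixed black display rack 410 mm long, its board sloping at 15 degrees: low along the edge nearest the robot, where an aluminium lip stands 10 mm square to the slope (6 mm thick), and rising away from it for 100 mm. Origin under its middle on the table; x level, away from the robot across the rack; y along the rack; z up. The foot of the lip is at x = -50 mm, z = 18 mm. A gear stays where it is set on the slope; it does not slide down by itself
- post: aluminium post, 16 mm in diameter, standing 45 mm tall near the top edge of the slope at one end of the rack (left or right, it changes); the other end has only a low 7 mm button of the same diameter. Origin at its foot
Things that resemble listed ones, but are neither listed nor needed, are in the scene too. Leave any green look-alike of the part that bears gear_b_mid alone.

How it is judged:
At the end, for the whole second after the job is handed in: The gears lie in order of size, smallest at the post's end, one per stripe: each axis within 10 mm of its stripe sideways, rim within 8 mm of the lip, flat on the slope (within 0.1 rad) with the hub up, and at rest (below 20 mm/s) (((y of post in the frame of rack below 0 m and (y of gear_a_mid in the frame of mark1 between -0.01 and 0.01 m and x of gear_a_mid in the frame of mark1 between 0.015 and 0.026 m and z of gear_a_mid in the frame of mark1 between 0.015 and 0.023 m and angle between the z axis of gear_a_mid and the z axis of mark1, either way round below 0.1 rad and angle between gear_a_mid's own z axis and vertical below 0.5 rad) and (y of gear_b_mid in the frame of mark2 between -0.01 and 0.01 m and x of gear_b_mid in the frame of mark2 between 0.021 and 0.032 m and z of gear_b_mid in the frame of mark2 between 0.015 and 0.023 m and angle between the z axis of gear_b_mid and the z axis of mark2, either way round below 0.1 rad and angle between gear_b_mid's own z axis and vertical below 0.5 rad) and (y of gear_c_mid in the frame of mark3 between -0.01 and 0.01 m and x of gear_c_mid in the frame of mark3 between 0.027 and 0.038 m and z of gear_c_mid in the frame of mark3 between 0.015 and 0.023 m and angle between the z axis of gear_c_mid and the z axis of mark3, either way round below 0.1 rad and angle between gear_c_mid's own z axis and vertical below 0.5 rad) and (y of gear_d_mid in the frame of mark4 between -0.01 and 0.01 m and x of gear_d_mid in the frame of mark4 between 0.033 and 0.044 m and z of gear_d_mid in the frame of mark4 between 0.015 and 0.023 m and angle between the z axis of gear_d_mid and the z axis of mark4, either way round below 0.1 rad and angle between gear_d_mid's own z axis and vertical below 0.5 rad)) or (y of post in the frame of rack above 0 m and (y of gear_a_mid in the frame of mark4 between -0.01 and 0.01 m and x of gear_a_mid in the frame of mark4 between 0.015 and 0.026 m and z of gear_a_mid in the frame of mark4 between 0.015 and 0.023 m and angle between the z axis of gear_a_mid and the z axis of mark4, either way round below 0.1 rad and angle between gear_a_mid's own z axis and vertical below 0.5 rad) and (y of gear_b_mid in the frame of mark3 between -0.01 and 0.01 m and x of gear_b_mid in the frame of mark3 between 0.021 and 0.032 m and z of gear_b_mid in the frame of mark3 between 0.015 and 0.023 m and angle between the z axis of gear_b_mid and the z axis of mark3, either way round below 0.1 rad and angle between gear_b_mid's own z axis and vertical below 0.5 rad) and (y of gear_c_mid in the frame of mark2 between -0.01 and 0.01 m and x of gear_c_mid in the frame of mark2 between 0.027 and 0.038 m and z of gear_c_mid in the frame of mark2 between 0.015 and 0.023 m and angle between the z axis of gear_c_mid and the z axis of mark2, either way round below 0.1 rad and angle between gear_c_mid's own z axis and vertical below 0.5 rad) and (y of gear_d_mid in the frame of mark1 between -0.01 and 0.01 m and x of gear_d_mid in the frame of mark1 between 0.033 and 0.044 m and z of gear_d_mid in the frame of mark1 between 0.015 and 0.023 m and angle between the z axis of gear_d_mid and the z axis of mark1, either way round below 0.1 rad and angle between gear_d_mid's own z axis and vertical below 0.5 rad))) and linear speed of each of gear_a, gear_b, gear_c, gear_d below 0.02 m/s); the robot touches nothing.
It also fails if it takes over 102 s, if anything falls off the work surface, if the arm or the gripper's body presses on something with over 40 N, if the wrist force passes 120 N, or if a joint passes its speed limit or range.

### The arm

A 7-joint arm with a two-finger parallel gripper is mounted at the origin on the work surface. World frame = base frame: x ahead of the robot, y to its left, z up, the work surface at z = 0. Lengths are in m, angles in rad, forces in N, time in s.
With the tool pointing down it reaches from about 0.375 to 0.925 m from the base axis. Payload 3.1 kg.
Tool frame: the origin (TCP) lies at the very end of the fingers, on their centre line; the grasp point (between the pads) lies robot.hold_point_z behind it (robot.hold_point_z is the distance from the TCP to the grasp point, in m); z points along the fingers, y is the direction in which the jaws open and shut (so a half turn about z gives the same grasp; the last joint's range is limited). The gripper opens to 85 mm and grips with 20 to 120 N. Pads are 22 mm wide; open, the fingers measure 114 mm over their backs; the gripper's body (76 mm by 85 mm) begins 54 mm behind the grasp point. The pads swing forward as they close: fully open they stand 13 mm farther back than shut.
Start: joints at [1.005, 0.383, 0.044, 1.598, -0.018, 1.161, -0.05], TCP at [0.293, -0.58, 0.231] pointing down, gripper open.
Joint ranges: [-2.61, 2.61], [-0.41, 2.15], [-1.48, 1.57], [0, 2.5], [-1.57, 4.71], [0.05, 1.97], [-2.85, 2.85]. Speed limits (rad/s): [2.79, 2.79, 3.14, 3.14, 3.14, 3.14, 3.14].

### API

Orientations are given as a rotation vector (axis times angle).
In Python, from workcell import robot, optics gives the robot as it stands.
- The arm moves only by the tool play_rows, never from a script. Its argument "motion" is a list of rows, each an object of numbers: "tx", "ty", "tz": the shift along the tool's x, y, z in cm; "wx", "wy", "wz": the turn, a rotation vector about the tool's x, y, z in rad; "claw": the closure in counts, from 0 (fully open) to 255 (shut). A call has exactly 8 rows; each row is the pose to reach, as a shift and turn from the pose measured when the call began, along the tool's axes at that moment; what a row does not reach only later rows make up. A row lasts 1/8 s, in which the tool goes at most 62.5 mm and 10.7 degrees, less where a joint would pass 70% of its speed; a pose out of reach is approached as far as the arm can. A call with a gripper value outside its range is refused whole. The fingers move at their own pace and stop on an object; "squeeze" is the grip in N (left out, the last holds). Time passes only in rows, so rows that repeat a pose let the fingers close, or fill a call up. It gives the time, the measured TCP pose, the force and the opening at its end, in the units of the state.
- robot.read_state(): the state, without advancing time (a new reading comes with each control period).
- optics.read_camera(name): name is "scene" or "top" or "wrist"; returns (picture, depth): 480x640x3 uint8, red, green, blue; 480x640 float32, m along the optical axis (not along the pixel's ray), 0 where there is no reading.
- optics.camera_model(name): a dict with "fx", "fy", "cx", "cy" (pixels), "cam_to_world" (4x4, takes a point from camera to world coordinates); the wrist camera has in their place "tool_from_camera" (4x4, takes a point from camera to tool coordinates, whose origin is the TCP and whose axes are the flange's). Camera axes: x right, y up, looking along -z (the intrinsics and any distortion apply to the point x, -y, -z); pixel columns grow to the right and rows downward; lengths in m; the calibration is good to about 2 mm. A picture is of the moment at which its call begins: read the wrist's pose just before it. camera_model takes no time and is no camera call.
- robot.finish_job(): hands the job in, once; it reports no verdict.
The state is a dict: "t": time; "qpos": joint angles; "dq": joint speeds; "joint_torque": joint torques, N m; "position": TCP position; "eef_rot": TCP orientation; "contact_force": force on the tool from outside, world axes, zero at the start; "torque": the same for the moment, N m; "grip_width": finger opening in m.
Only numpy, scipy, OpenCV 4.12 (cv2) and the standard library are available. Lean on these libraries where they do the work, as an engineer would, in place of code of your own. Each camera call takes 0.05 s, during which the arm holds its last target.

## Working session

There is one attempt and no reset: what is moved stays moved. The work goes in short steps, Python scripts to look and compute and a tool call to move; the robot and the scene stay as the last step left them, time stands still between calls to the robot, and variables do not carry over. Pictures are saved under pics/ and viewed, and the job is handed in when it is done.

Besides the shell and the picture viewer there is one more tool, called after "Call:" in YAML: its name, and indented under it one key for each argument. play_rows: Moves the arm, as the interface text tells. Its arguments: {"type":"object","properties":{"motion":{"type":"array","items":{"type":"object","properties":{"tx":{"type":"number"},"ty":{"type":"number"},"tz":{"type":"number"},"wx":{"type":"number"},"wy":{"type":"number"},"wz":{"type":"number"},"claw":{"type":"number"}}}},"squeeze":{"type":"number"}},"required":["motion"]}

```bash
ls; mkdir -p pics; python3 - <<'E'
from workcell import robot, optics
import cv2, numpy as np
print(robot.read_state()); print(robot.hold_point_z)
for n in ["scene","top","wrist"]:
    m=optics.camera_model(n); print(n,m)
for n in ["scene","top"]:
    p,d=optics.read_camera(n); cv2.imwrite(f"pics/{n}0.png",p[:,:,::-1]); np.save(f"{n}_d.npy",d); np.save(f"{n}_p.npy",p)
E
```

```text
pics
{'t': 0.0, 'qpos': array([ 1.00514182,  0.38387647,  0.04381712,  1.59959923, -0.0179076 ,
        1.16120635, -0.04987676]), 'dq': array([-0.00043975,  0.00055007,  0.00028975, -0.00166634, -0.00146879,
       -0.00121687,  0.0012171 ]), 'joint_torque': array([ 7.85732345e-05, -4.33463717e+01,  1.02477696e+00, -2.49515551e+01,
        1.05892477e-02,  1.13566066e-02, -1.50489328e-06]), 'position': array([ 0.29270385, -0.57928965,  0.22984842]), 'eef_rot': array([-3.05346571e+00, -7.27795415e-01,  1.18383719e-03]), 'contact_force': array([-0.32635669, -0.43444029, -0.50773925]), 'torque': array([-0.02113721, -0.05266185, -0.03759534]), 'grip_width': 0.08543816054750893}
0.0187
scene {'fx': 548.3039517087904, 'fy': 548.3039517087904, 'cx': 313.1643403532543, 'cy': 238.8511691393614, 'cam_to_world': array([[-0.85077937, -0.43554918,  0.29406016,  0.75353919],
       [ 0.52552183, -0.70631624,  0.4742828 ,  0.36690621],
       [ 0.00112598,  0.55804506,  0.82980989,  0.72554965],
       [ 0.        ,  0.        ,  0.        ,  1.        ]])}
top {'fx': 452.55005782420574, 'fy': 452.55005782420574, 'cx': 322.15938903498426, 'cy': 241.98721033689546, 'cam_to_world': array([[-0.01081775,  0.9974749 , -0.0701911 ,  0.46924611],
       [-0.99953362, -0.00878197,  0.02924753,  0.00720135],
       [ 0.02855726,  0.07047476,  0.9971047 ,  0.70845652],
       [ 0.        ,  0.        ,  0.        ,  1.        ]])}
wrist {'fx': 403.73792632867134, 'fy': 403.73792632867134, 'cx': 324.256516520941, 'cy': 234.4315505141621, 'tool_from_camera': array([[ 1.65076763e-03,  9.45526009e-01,  3.25542381e-01,
         8.32363746e-02],
       [ 9.99998350e-01, -1.80782049e-03,  1.79934732e-04,
         2.57904727e-04],
       [ 7.58655155e-04,  3.25541547e-01, -9.45527433e-01,
        -1.42725972e-01],
       [ 0.00000000e+00,  0.00000000e+00,  0.00000000e+00,
         1.00000000e+00]])}
```

View pics/scene0.png

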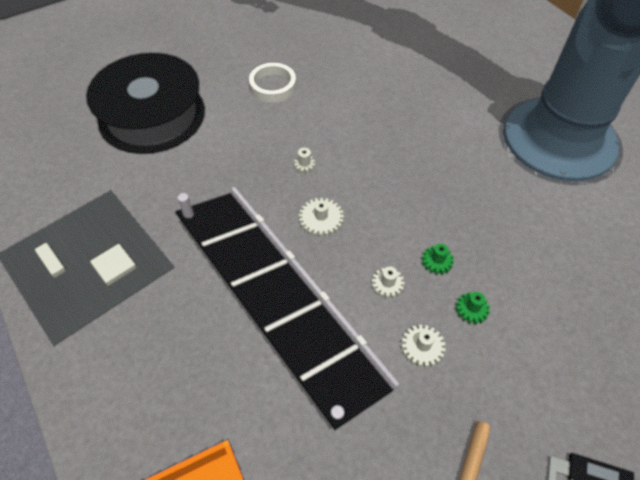

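View pics/top0.png

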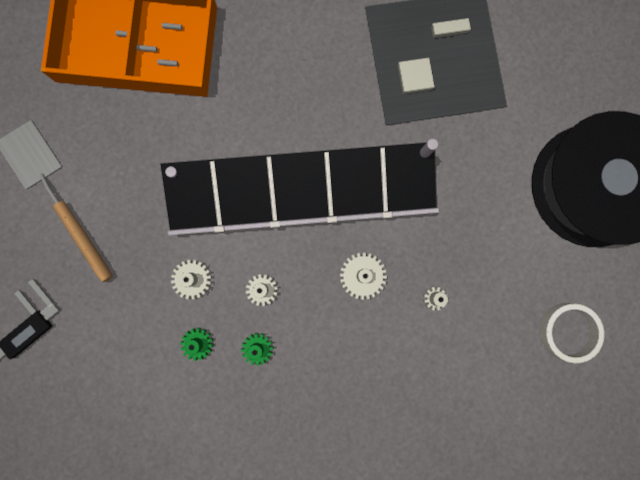

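The scene view shows the four white gears, two green look-alikes and the tall post at the far-right (-y) end. The top view agrees: post at (432,146), button at (171,172). Gears, provisionally by size: a (436,299), b (262,290), c (191,280), d (363,276). So a→mark1, b→mark2, c→mark3, d→mark4.

```bash
cat > h.py <<'E'
import numpy as np, cv2
from workcell import robot, optics
from scipy.spatial.transform import Rotation as R
def rays(name,uv,T=None):
    m=optics.camera_model(name); T=m.get("cam_to_world") if T is None else T
    uv=np.atleast_2d(uv).astype(float)
    d=np.c_[(uv[:,0]-m["cx"])/m["fx"],-(uv[:,1]-m["cy"])/m["fy"],-np.ones(len(uv))]
    return T[:3,3], d@T[:3,:3].T
def toplane(name,uv,p0,n,T=None):
    o,d=rays(name,uv,T); t=((np.asarray(p0)-o)@n)/(d@n); return o+d*t[:,None]
def toz(name,uv,z,T=None): return toplane(name,uv,[0,0,z],np.array([0,0,1.]),T)
def wristT():
    s=robot.read_state(); P=np.eye(4); P[:3,:3]=R.from_rotvec(s["eef_rot"]).as_matrix(); P[:3,3]=s["position"]
    return P@optics.camera_model("wrist")["tool_from_camera"], s
E
cat > m.py <<'E'
from h import *
p=np.load("top_p.npy"); d=np.load("top_d.npy")
hsv=cv2.cvtColor(p,cv2.COLOR_RGB2HSV)
w=((hsv[:,:,2]>140)&(hsv[:,:,1]<60)).astype(np.uint8)
v,u=np.mgrid[:480,:640]; o,r=rays("top",np.c_[u.ravel(),v.ravel()])
P=(o+r*d.ravel()[:,None]).reshape(480,640,3)
for n,(cu,cv) in dict(a=(436,299),b=(262,290),c=(191,280),d=(363,276)).items():
    roi=(abs(u-cu)<32)&(abs(v-cv)<30)&(v>238)
    tbl=np.median(P[roi][:,2])
    g=roi&(P[:,:,2]>0.006)&(d>0)
    hub=g&(P[:,:,2]>0.031); disc=g&(P[:,:,2]<0.02)
    zs=np.median(P[hub][:,2]),np.median(P[disc][:,2])
    # outline of whole, enclosing circle, on z=0.012
    cs,_=cv2.findContours((w.astype(bool)&roi).astype(np.uint8),cv2.RETR_EXTERNAL,cv2.CHAIN_APPROX_NONE)
    c=max(cs,key=cv2.contourArea); (x,y),rad=cv2.minEnclosingCircle(c)
    k=toz("top",[[x,y],[x+rad,y],[x-rad,y]],0.012)
    hu=np.c_[u[hub],v[hub]].mean(0)
    print(n,"disc",k[0].round(4),"diam",np.linalg.norm(k[1]-k[2]).round(4),"hub",toz("top",hu,0.038)[0].round(4),hub.sum(),"z",np.round(zs,4),tbl.round(4))
E
python3 m.py
cat > rk.py <<'E'
from h import *
p=np.load("top_p.npy"); d=np.load("top_d.npy")
hsv=cv2.cvtColor(p,cv2.COLOR_RGB2HSV)
w=((hsv[:,:,2]>120)&(hsv[:,:,1]<70)).astype(np.uint8)
v,u=np.mgrid[:480,:640]
w[(v>213)|(v<150)|(u<200)|(u>400)]=0
n,l,st,c=cv2.connectedComponentsWithStats(w)
# plane from black board depth
o,r=rays("top",np.c_[u.ravel(),v.ravel()]); P=(o+r*d.ravel()[:,None]).reshape(480,640,3)
reg=(v>162)&(v<205)&(u>180)&(u<420)
A=P[reg]; c0=A.mean(0); nn=np.linalg.svd(A-c0,full_matrices=False)[2][2]; nn*=np.sign(nn[2])
print("depth plane",c0,nn,"tilt",np.degrees(np.arccos(nn[2])),"yaw",np.degrees(np.arctan2(-nn[1],-nn[0])))
for i in range(1,n):
    if st[i,4]<80: continue
    print(st[i],c[i])
    uv=np.c_[u[l==i],v[l==i]]
    Q=toplane("top",uv,c0,nn); m=Q.mean(0); e=np.linalg.svd(Q-m,full_matrices=False)[2][0]; e*=np.sign(e[0])
    s=(Q-m)@e
    print(m.round(4),e.round(3),"yaw",np.degrees(np.arctan2(e[1],e[0])).round(2),"len",np.ptp(s).round(4))
E
python3 rk.py
```

```text
a disc [ 0.4297 -0.1872  0.012 ] diam 0.0372 hub [ 0.4307 -0.1864  0.038 ] 179 z [0.0388 0.0125] 0.0011
b disc [0.4459 0.0808 0.012 ] diam 0.0496 hub [0.4471 0.0799 0.038 ] 175 z [0.0384 0.0126] 0.0009
c disc [0.4637 0.1883 0.012 ] diam 0.0613 hub [0.4643 0.1866 0.038 ] 186 z [0.0384 0.0123] 0.0012
d disc [ 0.4658 -0.0753  0.012 ] diam 0.0734 hub [ 0.4667 -0.0754  0.038 ] 174 z [0.0385 0.0127] 0.002
depth plane [0.60496402 0.01911787 0.03543137] [ 0.98229541 -0.0043995   0.18728688] tilt 79.20550850079518 yaw 179.74338566305718
[375 150  26  64 323] [384.53869969 185.05882353]
[ 0.4996 -0.013   0.5871] [ 0.184 -0.164 -0.969] yaw -41.75 len 15.714
[324 152   9  62 277] [328.22743682 182.23104693]
[0.4913 0.0042 0.6311] [ 0.187 -0.044 -0.981] yaw -13.27 len 14.4398
[267 157  10  57 254] [271.0511811  184.89370079]
[0.492  0.0145 0.628 ] [ 0.187  0.081 -0.979] yaw 23.32 len 13.8168
[210 161  11  53 242] [214.68181818 186.78512397]
[0.4813 0.0132 0.6838] [ 0.184  0.2   -0.962] yaw 47.27 len 13.7422
```

```bash
sed -i 's/A=P\[reg\]/A=P[reg\&(d>0.5)]; print(reg.sum(),len(A))/; s/(u>400)/(u>393)/' rk.py
cat >> rk.py <<'E'
# lip line: bright pixels near lower edge
S=np.load("scene_d.npy")
hi=P[(v>150)&(v<245)&(u>160)&(u<445)&(d>0.5)&(P[:,:,2]>0.0)]
for uu in (190,240,300,350,410):
    col=[(vv,round(float(P[vv,uu,0]),4),round(float(P[vv,uu,2]),4),int(p[vv,uu].mean())) for vv in range(205,238)]
    print(uu,*col[::1] if uu in(240,350) else [])
E
python3 rk.py
```

```text
10038 9990
depth plane [0.60561611 0.01917513 0.03219761] [-0.25835782 -0.01883189  0.96586572] tilt 15.01329949867604 yaw 4.168957513360069
[375 150  19  64 307] [383.87296417 183.63843648]
[ 0.6051 -0.1078  0.0296] [0.963 0.076 0.259] yaw 4.54 len 0.0969
[324 152   9  62 277] [328.22743682 182.23104693]
[ 0.6073 -0.0228  0.0318] [0.963 0.075 0.259] yaw 4.48 len 0.0924
[267 157  10  57 254] [271.0511811  184.89370079]
[0.6036 0.0634 0.0325] [0.963 0.074 0.259] yaw 4.42 len 0.0846
[210 161  11  53 242] [214.68181818 186.78512397]
[0.601  0.1476 0.0335] [0.963 0.076 0.259] yaw 4.52 len 0.0783
190
240 (205, 0.5746, 0.025, 28) (206, 0.5729, 0.0266, 29) (207, 0.5717, 0.0245, 27) (208, 0.5704, 0.023, 29) (209, 0.5688, 0.0231, 27) (210, 0.567, 0.025, 28) (211, 0.5656, 0.024, 26) (212, 0.5645, 0.0212, 26) (213, 0.5627, 0.0232, 25) (214, 0.5613, 0.022, 26) (215, 0.5596, 0.0235, 29) (216, 0.5583, 0.0216, 26) (217, 0.5566, 0.0228, 27) (218, 0.5555, 0.0194, 28) (219, 0.5538, 0.0207, 28) (220, 0.5525, 0.0194, 27) (221, 0.5509, 0.0194, 28) (222, 0.5497, 0.0164, 28) (223, 0.548, 0.0182, 37) (224, 
[... 559 characters left out ...]
 (212, 0.5635, 0.0197, 28) (213, 0.5622, 0.0184, 26) (214, 0.5605, 0.0193, 49) (215, 0.558, 0.0267, 114) (216, 0.5562, 0.0288, 163) (217, 0.5549, 0.0272, 178) (218, 0.5534, 0.0269, 178) (219, 0.555, 0.0011, 145) (220, 0.5534, 0.0007, 90) (221, 0.5519, 0.0005, 78) (222, 0.5504, -0.0003, 81) (223, 0.5488, -0.0003, 100) (224, 0.5469, 0.002, 114) (225, 0.5453, 0.0025, 112) (226, 0.544, 0.0, 111) (227, 0.5425, -0.0007, 112) (228, 0.5409, -0.0005, 114) (229, 0.5392, 0.0001, 117) (230, 0.5377, -0.0009, 117) (231, 0.5362, -0.0008, 118) (232, 0.5346, -0.0015, 116) (233, 0.5331, -0.0018, 115) (234, 0.5313, 0.0005, 115) (235, 0.5296, 0.0015, 115) (236, 0.528, 0.0017, 115) (237, 0.5266, 0.0002, 115)
410
```

```bash
cat > marks.py <<'E'
from h import *
import json
psi=np.radians(4.5); t15=np.radians(15)
ex=np.array([np.cos(t15)*np.cos(psi),np.cos(t15)*np.sin(psi),np.sin(t15)])
ey=np.array([-np.sin(psi),np.cos(psi),0]); n=np.cross(ex,ey)
p=np.load("top_p.npy").astype(float).mean(2)
pts=[]
for uu in list(range(180,208))+list(range(228,262))+list(range(285,322))+list(range(342,378))+list(range(398,428)):
    guess=int(round(223.5+(uu-240)*(214.7-223.5)/110)); seg=p[guess-6:guess+7,uu]
    k=np.argmax(seg>100); 
    if k==0: continue
    v=guess-6+k-1+(100-seg[k-1])/(seg[k]-seg[k-1]); pts.append((uu,v))
q=toz("top",pts,0.018+0.01*np.cos(t15))-0.01*n
c=np.polyfit(q[:,1],q[:,0],1); print("lip foot x=%.4f%+.4f y, yaw %.2f"%(c[1],c[0],np.degrees(-np.arctan(c[0]))),"resid",np.abs(q[:,0]-np.polyval(c,q[:,1])).max())
p0=np.array([c[1],0,0.018])
# stripes
P=np.load("top_p.npy"); hsv=cv2.cvtColor(P,cv2.COLOR_RGB2HSV)
w=((hsv[:,:,2]>120)&(hsv[:,:,1]<70)).astype(np.uint8); v,u=np.mgrid[:480,:640]
w[(v>208)|(v<150)|(u<200)|(u>393)]=0
N,l,st,_=cv2.connectedComponentsWithStats(w); out=[]
for i in range(1,N):
    if st[i,4]<80: continue
    Q=toplane("top",np.c_[u[l==i],v[l==i]],p0,n); m=Q.mean(0); e=np.linalg.svd(Q-m,full_matrices=False)[2][0]
    # intersect with foot line direction
    s=-((m-p0)@ex); r=m+s*ex; out.append(r); print(r.round(4),"yaw",np.degrees(np.arctan(e[1]/e[0])).round(2),"up-end x",((Q-p0)@ex).max().round(4))
out=sorted(out,key=lambda r:r[1]); print("gaps",[np.linalg.norm(out[i+1]-out[i]).round(4) for i in range(3)])
np.savez("marks.npz",m=np.array(out),ex=ex,ey=ey,n=n)
# scene check: project marks
M=optics.camera_model("scene"); T=np.linalg.inv(M["cam_to_world"]); img=cv2.imread("pics/scene0.png")
def pr(X): 
    y=T[:3,:3]@X+T[:3,3]; return M["cx"]+M["fx"]*y[0]/-y[2], M["cy"]-M["fy"]*y[1]/-y[2]
G=[(.430,-.187,.038),(.4465,.0803,.038),(.464,.1875,.038),(.4663,-.0754,.038)]
for X in list(out)+[np.array(g) for g in G]:
    a=pr(X); cv2.circle(img,(round(a[0]),round(a[1])),1,(0,0,255),-1)
for X in out: a=pr(X+.08*ex); cv2.circle(img,(round(a[0]),round(a[1])),1,(255,0,0),-1)
cv2.imwrite("pics/chk.png",cv2.resize(img[130:420,170:500],None,fx=2,fy=2,interpolation=cv2.INTER_CUBIC))
print(R.from_rotvec(robot.read_state()["eef_rot"]).as_matrix().round(3))
E
python3 marks.py
```

```text
lip foot x=0.5566-0.0771 y, yaw 4.41 resid 0.0001679323125786114
[ 0.5653 -0.1111  0.018 ] yaw 4.44 up-end x 0.0925
[ 0.5587 -0.0267  0.018 ] yaw 4.43 up-end x 0.096
[0.5519 0.0594 0.018 ] yaw 4.43 up-end x 0.0956
[0.5453 0.1433 0.018 ] yaw 4.51 up-end x 0.0964
gaps [np.float64(0.0846), np.float64(0.0864), np.float64(0.0842)]
[[ 0.893  0.451 -0.001]
 [ 0.451 -0.893  0.002]
 [-0.    -0.002 -1.   ]]
```

View pics/chk.png

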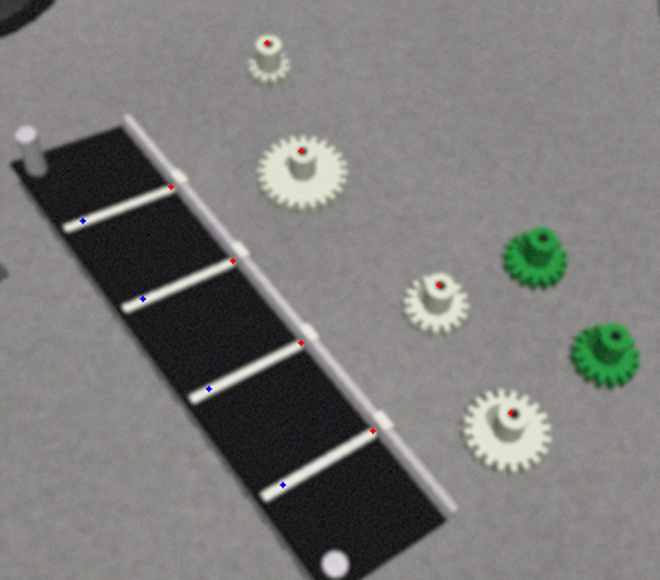

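```bash
cat > plan.py <<'E'
from h import *
import sys
M=np.load("marks.npz"); ex,ey,n,mk=M["ex"],M["ey"],M["n"],M["m"]
psi=np.radians(4.45); RD=np.array([[np.cos(psi),np.sin(psi),0],[np.sin(psi),-np.cos(psi),0],[0,0,-1]])
RP=np.c_[ex,-ey,-n]
G=dict(a=(.430,-.187),b=(.4465,.0803),c=(.464,.1875),d=(.4663,-.0754))
rad=dict(a=.018,b=.024,c=.030,d=.036); idx=dict(a=0,b=1,c=2,d=3)
s=robot.read_state(); R0=R.from_rotvec(s["eef_rot"]).as_matrix(); p0=s["position"]
print("t",round(s["t"],2),"p",p0.round(4),"F",s["contact_force"].round(1),"w",round(s["grip_width"],4))
def row(name,X,Rt):
    sh=R0.T@(X-p0)*100; w=R.from_matrix(R0.T@Rt).as_rotvec()
    print(f"{name:8s} t {sh.round(2)} w {w.round(3)}")
for a in sys.argv[1:]:
    k,g,h=a.split(":"); h=float(h)/1000
    if k=="pick": row(a,np.array([*G[g],h]),RD)
    if k=="place": row(a,mk[idx[g]]+(rad[g]+.0035)*ex+h*n,RP)
E
python3 plan.py pick:a:100 pick:a:14.5
```

```text
t 0.1 p [ 0.2927 -0.5794  0.23  ] F [-0.1 -0.7  0.1] w 0.0854
pick:a:100 t [ 29.96 -28.8   13.07] w [-0.002  0.001  0.39 ]
pick:a:14.5 t [ 29.96 -28.78  21.62] w [-0.002  0.001  0.39 ]
```

Call:
play_rows:
  motion:
    - {"tx": 4,"ty": -4,"tz": 1,"wz": 0.1,"claw": 100}
    - {"tx": 8,"ty": -8,"tz": 3,"wz": 0.2,"claw": 100}
    - {"tx": 12,"ty": -12,"tz": 5,"wz": 0.3,"claw": 100}
    - {"tx": 16,"ty": -16,"tz": 7,"wz": 0.39,"claw": 100}
    - {"tx": 20,"ty": -20,"tz": 9,"wz": 0.39,"claw": 100}
    - {"tx": 24,"ty": -24,"tz": 11,"wz": 0.39,"claw": 100}
    - {"tx": 28,"ty": -28,"tz": 12.5,"wz": 0.39,"claw": 100}
    - {"tx": 29.96,"ty": -28.8,"tz": 13.07,"wz": 0.39,"claw": 100}
  squeeze: 30

```text
validation failed for argument at $.mo...
```

```bash
python3 plan.py pick:a:100 pick:a:14.5; python3 - <<'E'
from h import *
T,s=wristT(); p,d=optics.read_camera("wrist"); np.savez("w1.npz",p=p,d=d,T=T); cv2.imwrite("pics/w1.png",p[:,:,::-1])
E
```

```text
t 0.1 p [ 0.2927 -0.5794  0.23  ] F [-0.1 -0.7  0.1] w 0.0854
pick:a:100 t [ 29.96 -28.8   13.07] w [-0.002  0.001  0.39 ]
pick:a:14.5 t [ 29.96 -28.78  21.62] w [-0.002  0.001  0.39 ]
```

View pics/w1.png

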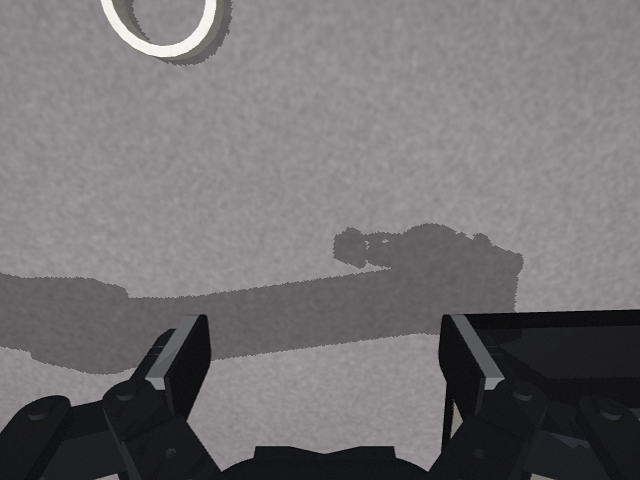

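The move was refused, so the arm is still at its start: the picture shows the white ring and a bare table. I'll resend it with every field filled in.

Call:
play_rows:
  motion:
    - {"tx": 4,"ty": -4,"tz": 1,"wx": 0,"wy": 0,"wz": 0.1,"claw": 100}
    - {"tx": 8,"ty": -8,"tz": 3,"wx": 0,"wy": 0,"wz": 0.2,"claw": 100}
    - {"tx": 12,"ty": -12,"tz": 5,"wx": 0,"wy": 0,"wz": 0.3,"claw": 100}
    - {"tx": 16,"ty": -16,"tz": 7,"wx": 0,"wy": 0,"wz": 0.39,"claw": 100}
    - {"tx": 20,"ty": -20,"tz": 9,"wx": 0,"wy": 0,"wz": 0.39,"claw": 100}
    - {"tx": 24,"ty": -24,"tz": 11,"wx": 0,"wy": 0,"wz": 0.39,"claw": 100}
    - {"tx": 28,"ty": -28,"tz": 12.5,"wx": 0,"wy": 0,"wz": 0.39,"claw": 100}
    - {"tx": 30,"ty": -28.8,"tz": 13,"wx": 0,"wy": 0,"wz": 0.39,"claw": 100}
  squeeze: 30

```text
t: 1.15
position: [0.4299, -0.1821, 0.0994]
eef_rot: [-3.134, -0.132, 0.006]
contact_force: [0.5, -0.9, 0.4]
grip_width: 0.0517
```

```bash
python3 plan.py pick:a:100 pick:a:14.5; python3 - <<'E'
from h import *
T,s=wristT(); p,d=optics.read_camera("wrist"); np.savez("w2.npz",p=p,d=d,T=T); cv2.imwrite("pics/w2.png",p[:,:,::-1])
E
```

```text
t 1.15 p [ 0.4299 -0.1821  0.0994] F [ 0.5 -0.9  0.4] w 0.0517
pick:a:100 t [-0.03  0.49 -0.07] w [-0.005  0.004  0.006]
pick:a:14.5 t [0.   0.53 8.48] w [-0.005  0.004  0.006]
```

View pics/w2.png

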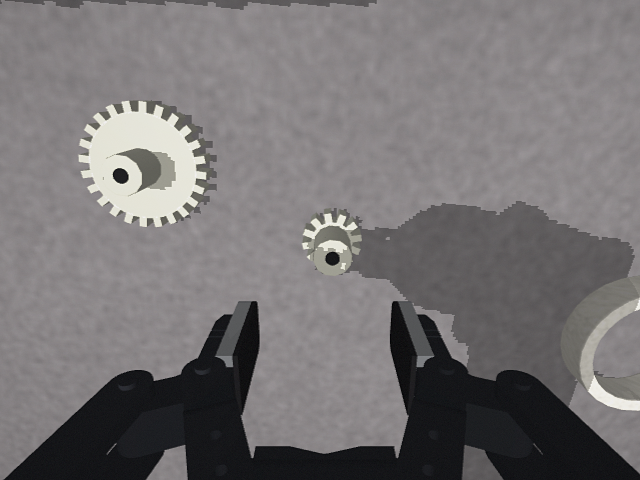

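The wrist view shows gear a's hub bore at (332,258) and gear d's at (120,176). I'll compare these with the top-camera positions.

```bash
python3 - <<'E'
from h import *
z=np.load("w2.npz"); print(toz("wrist",[[332.5,258.5],[120.5,176]],0.038,z["T"]).round(4))
E
```

```text
[[ 0.4292 -0.1869  0.038 ]
 [ 0.4651 -0.075   0.038 ]]
```

Call:
play_rows:
  motion:
    - {"tx": 0,"ty": 0.5,"tz": 2,"wx": 0,"wy": 0,"wz": 0,"claw": 100}
    - {"tx": 0,"ty": 0.53,"tz": 5,"wx": -0.005,"wy": 0.004,"wz": 0.006,"claw": 100}
    - {"tx": 0,"ty": 0.53,"tz": 7.5,"wx": -0.005,"wy": 0.004,"wz": 0.006,"claw": 100}
    - {"tx": 0,"ty": 0.53,"tz": 8.48,"wx": -0.005,"wy": 0.004,"wz": 0.006,"claw": 100}
    - {"tx": 0,"ty": 0.53,"tz": 8.48,"wx": -0.005,"wy": 0.004,"wz": 0.006,"claw": 100}
    - {"tx": 0,"ty": 0.53,"tz": 8.48,"wx": -0.005,"wy": 0.004,"wz": 0.006,"claw": 255}
    - {"tx": 0,"ty": 0.53,"tz": 8.48,"wx": -0.005,"wy": 0.004,"wz": 0.006,"claw": 255}
    - {"tx": 0,"ty": 0.53,"tz": 8.48,"wx": -0.005,"wy": 0.004,"wz": 0.006,"claw": 255}

```text
t: 2.2
position: [0.4339, -0.1865, 0.0159]
eef_rot: [3.138, 0.125, 0.009]
contact_force: [-0.9, -0.5, 4.8]
grip_width: 0.0209
```

```bash
python3 plan.py pick:a:100 place:a:60 place:a:15.2;
```

```text
t 2.2 p [ 0.4339 -0.1865  0.0159] F [-0.9 -0.5  4.8] w 0.0209
pick:a:100 t [-0.35  0.03 -8.41] w [ 0.001 -0.005  0.002]
place:a:60 t [14.26 -6.46 -6.49] w [0.001 0.256 0.002]
place:a:15.2 t [15.4  -6.46 -2.16] w [0.001 0.256 0.002]
```

```bash
python3 - <<'E'
from h import *
s=robot.read_state();print(s["position"],s["dq"].round(3),s["contact_force"])
T,s=wristT(); p,d=optics.read_camera("wrist"); np.savez("w3.npz",p=p,d=d,T=T); cv2.imwrite("pics/w3.png",p[:,:,::-1])
p,d=optics.read_camera("scene");cv2.imwrite("pics/s3.png",p[100:340,200:520,::-1].repeat(2,0).repeat(2,1))
s=robot.read_state();print(s["position"],s["dq"].round(3),s["contact_force"])
E
```

```text
[ 0.43389659 -0.18647907  0.01591172] [ 0.001  0.002  0.    -0.002  0.001  0.002 -0.002] [-0.86021588 -0.5008618   4.75507347]
[ 0.43390393 -0.18652395  0.01590495] [-0.001 -0.     0.    -0.001 -0.001  0.004  0.   ] [-0.57223042 -0.76341057  6.61720889]
```

View pics/w3.png

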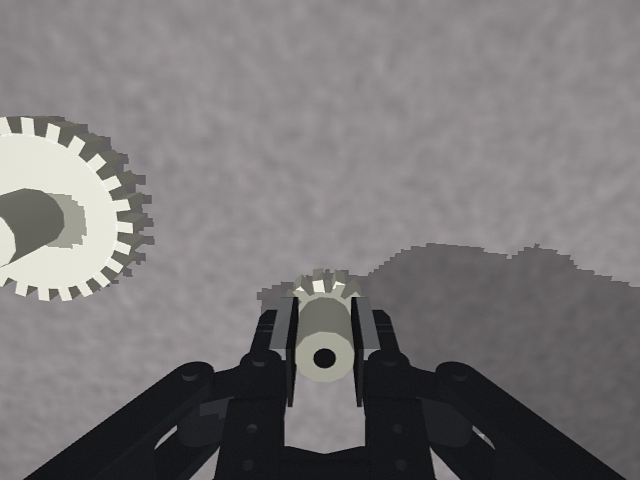

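View pics/s3.png

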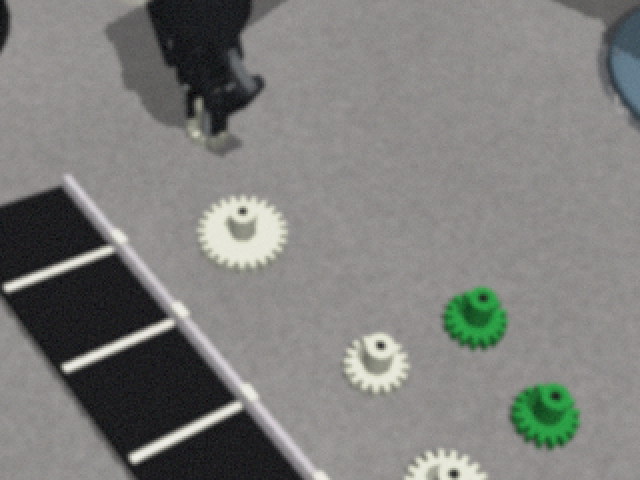

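```bash
cat > hub.py <<'E'
# gear centre in tool frame from held bore pixel; arg: npz u v zlevel(world)
from h import *
import sys
z=np.load(sys.argv[1]); T=z["T"]; P=T@np.linalg.inv(optics.camera_model("wrist")["tool_from_camera"])
q=toz("wrist",[[float(sys.argv[2]),float(sys.argv[3])]],float(sys.argv[4]),T)[0]
print("world",q.round(4),"tool",(P[:3,:3].T@(q-P[:3,3])).round(4))
E
python3 hub.py w3.npz 324.5 358 0.038; python3 hub.py w3.npz 324.5 358 0.040
```

```text
world [ 0.4295 -0.1875  0.038 ] tool [-0.0043  0.0007 -0.0221]
world [ 0.4309 -0.1874  0.04  ] tool [-0.0029  0.0007 -0.0241]
```

```bash
sed -i 's/k,g,h=a.split(":"); h=float(h)\/1000/k,g,h,*o=a.split(":"); h=float(h)\/1000; o=float(o[0])\/1000 if o else 0/; s/(rad\[g\]+.0035)/(rad[g]+.0035+o)/; s/np.array(\[\*G\[g\],h\])/np.array([*G[g],h])+o*RD[:,0]/' plan.py; python3 plan.py place:a:60:4 place:a:16.5:4
```

```text
t 2.3 p [ 0.4339 -0.1865  0.0159] F [-0.6 -0.8  6.6] w 0.0209
place:a:60:4 t [14.65 -6.46 -6.6 ] w [0.001 0.256 0.002]
place:a:16.5:4 t [15.75 -6.47 -2.39] w [0.001 0.256 0.002]
```

Call:
play_rows:
  motion:
    - {"tx": 0,"ty": 0,"tz": -3,"wx": 0,"wy": 0,"wz": 0,"claw": 255}
    - {"tx": 1,"ty": -0.5,"tz": -7,"wx": 0,"wy": 0.05,"wz": 0,"claw": 255}
    - {"tx": 5,"ty": -2,"tz": -8,"wx": 0,"wy": 0.1,"wz": 0,"claw": 255}
    - {"tx": 9,"ty": -4,"tz": -7.5,"wx": 0,"wy": 0.17,"wz": 0,"claw": 255}
    - {"tx": 12.5,"ty": -5.5,"tz": -7,"wx": 0,"wy": 0.22,"wz": 0,"claw": 255}
    - {"tx": 14.65,"ty": -6.46,"tz": -6.4,"wx": 0,"wy": 0.256,"wz": 0.002,"claw": 255}
    - {"tx": 14.65,"ty": -6.46,"tz": -6.4,"wx": 0,"wy": 0.256,"wz": 0.002,"claw": 255}
    - {"tx": 14.65,"ty": -6.46,"tz": -6.4,"wx": 0,"wy": 0.256,"wz": 0.002,"claw": 255}

```text
t: 3.3
position: [0.5733, -0.111, 0.0803]
eef_rot: [-3.104, -0.12, -0.405]
contact_force: [0.4, -0.6, 0.2]
grip_width: 0.0207
```

```bash
python3 plan.py place:a:60:4 place:a:30:4 place:a:16.5:4; cat > snap.py <<'E'
from h import *
import sys
n=sys.argv[1]
T,s=wristT(); p,d=optics.read_camera("wrist"); np.savez(n+".npz",p=p,d=d,T=T); cv2.imwrite(f"pics/{n}.png",p[:,:,::-1])
E
python3 snap.py w4
```

```text
t 3.3 p [ 0.5733 -0.111   0.0803] F [ 0.4 -0.6  0.2] w 0.0207
place:a:60:4 t [ 0.17 -0.06 -0.19] w [ 0.002  0.002 -0.001]
place:a:30:4 t [ 0.17 -0.06  2.81] w [ 0.002  0.002 -0.001]
place:a:16.5:4 t [ 0.18 -0.06  4.16] w [ 0.002  0.002 -0.001]
```

View pics/w4.png

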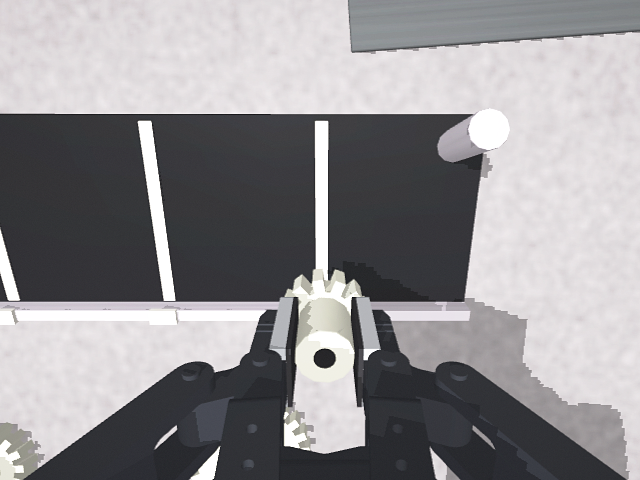

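Call:
play_rows:
  motion:
    - {"tx": 0.2,"ty": -0.06,"tz": 0.8,"wx": 0,"wy": 0,"wz": 0,"claw": 255}
    - {"tx": 0.3,"ty": -0.06,"tz": 1.6,"wx": 0.002,"wy": 0.002,"wz": 0,"claw": 255}
    - {"tx": 0.3,"ty": -0.06,"tz": 2.4,"wx": 0.002,"wy": 0.002,"wz": 0,"claw": 255}
    - {"tx": 0.3,"ty": -0.06,"tz": 2.8,"wx": 0.002,"wy": 0.002,"wz": 0,"claw": 255}
    - {"tx": 0.3,"ty": -0.06,"tz": 2.8,"wx": 0.002,"wy": 0.002,"wz": 0,"claw": 255}
    - {"tx": 0.3,"ty": -0.06,"tz": 2.8,"wx": 0.002,"wy": 0.002,"wz": 0,"claw": 255}
    - {"tx": 0.3,"ty": -0.06,"tz": 2.8,"wx": 0.002,"wy": 0.002,"wz": 0,"claw": 255}
    - {"tx": 0.3,"ty": -0.06,"tz": 2.8,"wx": 0.002,"wy": 0.002,"wz": 0,"claw": 255}

```text
t: 4.35
position: [0.5836, -0.1101, 0.0545]
eef_rot: [-3.102, -0.12, -0.409]
contact_force: [0.2, 0.0, -1.1]
grip_width: 0.0205
```

```bash
python3 plan.py place:a:30:4 place:a:16.5:4
```

```text
t 4.35 p [ 0.5836 -0.1101  0.0545] F [ 0.2  0.  -1.1] w 0.0205
place:a:30:4 t [-0.16 -0.05  0.05] w [ 0.    -0.001 -0.001]
place:a:16.5:4 t [-0.16 -0.05  1.4 ] w [ 0.    -0.001 -0.001]
```

Call:
play_rows:
  motion:
    - {"tx": -0.15,"ty": -0.05,"tz": 0.2,"wx": 0,"wy": 0,"wz": 0,"claw": 255}
    - {"tx": -0.15,"ty": -0.05,"tz": 0.6,"wx": 0,"wy": 0,"wz": 0,"claw": 255}
    - {"tx": -0.15,"ty": -0.05,"tz": 1.0,"wx": 0,"wy": 0,"wz": 0,"claw": 255}
    - {"tx": -0.15,"ty": -0.05,"tz": 1.3,"wx": 0,"wy": 0,"wz": 0,"claw": 255}
    - {"tx": -0.15,"ty": -0.05,"tz": 1.4,"wx": 0,"wy": 0,"wz": 0,"claw": 255}
    - {"tx": -0.15,"ty": -0.05,"tz": 1.4,"wx": 0,"wy": 0,"wz": 0,"claw": 255}
    - {"tx": -0.15,"ty": -0.05,"tz": 1.4,"wx": 0,"wy": 0,"wz": 0,"claw": 255}
    - {"tx": -0.15,"ty": -0.05,"tz": 1.4,"wx": 0,"wy": 0,"wz": 0,"claw": 255}

```text
t: 5.35
position: [0.5858, -0.1095, 0.0407]
eef_rot: [-3.102, -0.119, -0.41]
contact_force: [-0.2, 0.2, 0.3]
grip_width: 0.0206
```

```bash
python3 plan.py place:a:16.5:4; python3 snap.py w5
```

```text
t 5.35 p [ 0.5858 -0.1095  0.0407] F [-0.2  0.2  0.3] w 0.0206
place:a:16.5:4 t [-0.03 -0.01  0.01] w [ 0.    -0.001 -0.002]
```

View pics/w5.png

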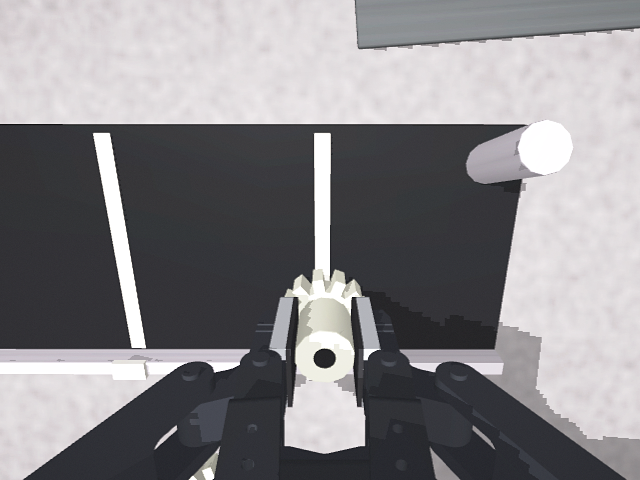

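Gear a hangs centred on stripe 1 with no contact yet (bore at (324,358), stripe at column 322). I'll lower a touch, release and retreat.

Call:
play_rows:
  motion:
    - {"tx": 0,"ty": 0,"tz": 0.08,"wx": 0,"wy": 0,"wz": 0,"claw": 255}
    - {"tx": 0,"ty": 0,"tz": 0.08,"wx": 0,"wy": 0,"wz": 0,"claw": 255}
    - {"tx": 0,"ty": 0,"tz": 0.08,"wx": 0,"wy": 0,"wz": 0,"claw": 120}
    - {"tx": 0,"ty": 0,"tz": 0.08,"wx": 0,"wy": 0,"wz": 0,"claw": 120}
    - {"tx": 0,"ty": 0,"tz": 0.0,"wx": 0,"wy": 0,"wz": 0,"claw": 120}
    - {"tx": 0,"ty": 0,"tz": -2,"wx": 0,"wy": 0,"wz": 0,"claw": 100}
    - {"tx": 0,"ty": 0,"tz": -5,"wx": 0,"wy": 0,"wz": 0,"claw": 100}
    - {"tx": 0,"ty": 0,"tz": -8,"wx": 0,"wy": 0,"wz": 0,"claw": 100}

```text
t: 6.4
position: [0.5647, -0.111, 0.1184]
eef_rot: [-3.102, -0.12, -0.409]
contact_force: [0.4, -0.7, -0.5]
grip_width: 0.0517
```

```bash
python3 snap.py w6; python3 plan.py pick:d:100 pick:d:15; python3 plan.py pick:b:100 pick:b:15
```

```text
t 6.45 p [ 0.5667 -0.1118  0.1226] F [ 0.7 -0.7  1.1] w 0.0522
pick:d:100 t [-9.98 -4.41 -0.41] w [ 0.002 -0.268 -0.001]
pick:d:15 t [-12.24  -4.42   7.79] w [ 0.002 -0.268 -0.001]
t 6.45 p [ 0.5667 -0.1118  0.1226] F [ 0.7 -0.7  1.1] w 0.0522
pick:b:100 t [-10.73 -20.08  -0.64] w [ 0.002 -0.268 -0.001]
pick:b:15 t [-12.98 -20.1    7.55] w [ 0.002 -0.268 -0.001]
```

View pics/w6.png

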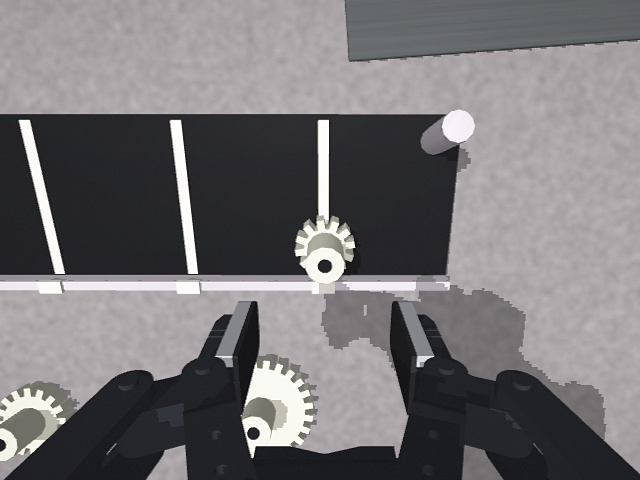

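Gear a stands on stripe 1 near the lip (bore at (325,266)). Next is gear d.

Call:
play_rows:
  motion:
    - {"tx": -3,"ty": -1,"tz": -0.4,"wx": 0,"wy": -0.1,"wz": 0,"claw": 100}
    - {"tx": -7,"ty": -3,"tz": -0.4,"wx": 0,"wy": -0.2,"wz": 0,"claw": 100}
    - {"tx": -10,"ty": -4.4,"tz": -0.4,"wx": 0.002,"wy": -0.268,"wz": 0,"claw": 100}
    - {"tx": -10,"ty": -4.4,"tz": -0.4,"wx": 0.002,"wy": -0.268,"wz": 0,"claw": 100}
    - {"tx": -10,"ty": -4.4,"tz": -0.4,"wx": 0.002,"wy": -0.268,"wz": 0,"claw": 100}
    - {"tx": -10,"ty": -4.4,"tz": -0.4,"wx": 0.002,"wy": -0.268,"wz": 0,"claw": 100}
    - {"tx": -10.8,"ty": -4.4,"tz": 2.4,"wx": 0.002,"wy": -0.268,"wz": 0,"claw": 100}
    - {"tx": -10.8,"ty": -4.4,"tz": 2.4,"wx": 0.002,"wy": -0.268,"wz": 0,"claw": 100}

```text
t: 7.45
position: [0.4643, -0.0759, 0.0694]
eef_rot: [-3.139, -0.119, 0.006]
contact_force: [0.1, 0.3, 0.1]
grip_width: 0.0519
```

```bash
python3 plan.py pick:d:50 pick:d:15.5; python3 - <<'E'
from h import *
# verify gear a with top camera
p,d=optics.read_camera("top"); np.save("top1_p.npy",p); np.save("top1_d.npy",d); cv2.imwrite("pics/top1.png",p[:,:,::-1])
E
```

```text
t 7.45 p [ 0.4643 -0.0759  0.0694] F [0.1 0.3 0.1] w 0.0519
pick:d:50 t [ 0.21 -0.03  1.94] w [-0.001  0.004 -0.002]
pick:d:15.5 t [ 0.22 -0.03  5.39] w [-0.001  0.004 -0.002]
```

View pics/top1.png

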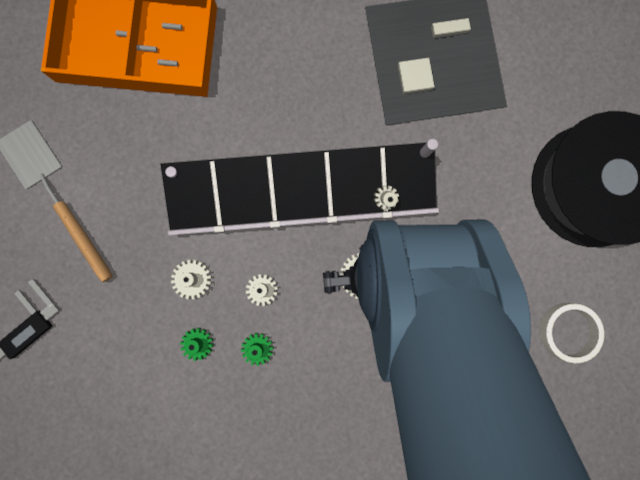

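The top view shows gear a on stripe 1 at (387,197), just above the lip.

Call:
play_rows:
  motion:
    - {"tx": 0.2,"ty": -0.03,"tz": 1.5,"wx": 0,"wy": 0.004,"wz": 0,"claw": 100}
    - {"tx": 0.2,"ty": -0.03,"tz": 3.5,"wx": 0,"wy": 0.004,"wz": 0,"claw": 100}
    - {"tx": 0.2,"ty": -0.03,"tz": 5.0,"wx": 0,"wy": 0.004,"wz": 0,"claw": 100}
    - {"tx": 0.2,"ty": -0.03,"tz": 5.3,"wx": 0,"wy": 0.004,"wz": 0,"claw": 100}
    - {"tx": 0.2,"ty": -0.03,"tz": 5.3,"wx": 0,"wy": 0.004,"wz": 0,"claw": 100}
    - {"tx": 0.2,"ty": -0.03,"tz": 5.3,"wx": 0,"wy": 0.004,"wz": 0,"claw": 255}
    - {"tx": 0.2,"ty": -0.03,"tz": 5.3,"wx": 0,"wy": 0.004,"wz": 0,"claw": 255}
    - {"tx": 0.2,"ty": -0.03,"tz": 5.3,"wx": 0,"wy": 0.004,"wz": 0,"claw": 255}

```text
t: 8.5
position: [0.4681, -0.0755, 0.0181]
eef_rot: [-3.139, -0.119, -0.006]
contact_force: [-0.1, 0.1, 3.8]
grip_width: 0.0207
```

```bash
python3 snap.py w7; python3 plan.py pick:d:16 place:d:100 place:d:60 place:d:17
```

```text
t 8.55 p [ 0.4681 -0.0755  0.0181] F [0.2 0.3 4.2] w 0.0211
pick:d:16 t [-0.18 -0.02  0.21] w [-0.    -0.004 -0.002]
place:d:100 t [ 10.63 -21.24 -10.62] w [ 0.     0.258 -0.002]
place:d:60 t [ 11.65 -21.24  -6.76] w [ 0.     0.258 -0.002]
place:d:17 t [ 12.75 -21.24  -2.6 ] w [ 0.     0.258 -0.002]
```

View pics/w7.png

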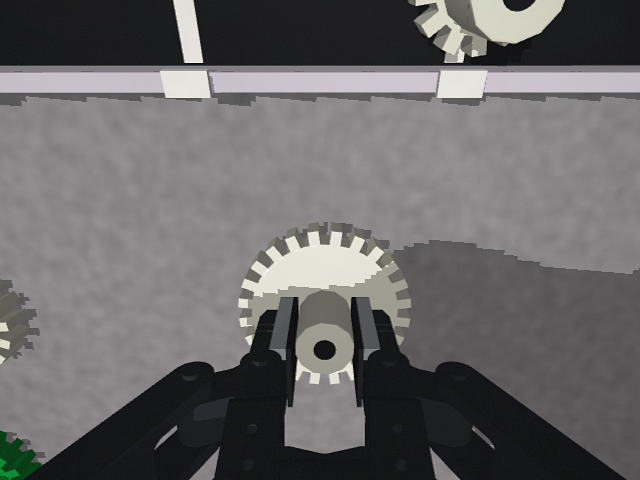

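```bash
python3 hub.py w7.npz 324.5 350 0.038;  python3 plan.py place:d:100:2.5 place:d:60:2.5 place:d:30:2.5 place:d:19:2.5
python3 - <<'E'
from h import *
# check a in top1
M=np.load("marks.npz"); p=np.load("top1_p.npy"); d=np.load("top1_d.npy")
v,u=np.mgrid[:480,:640]; o,r=rays("top",np.c_[u.ravel(),v.ravel()]); P=(o+r*d.ravel()[:,None])
L=(P-M["m"][0])@np.c_[M["ex"],M["ey"],M["n"]]; L=L.reshape(480,640,3)
g=(d>.3)&(abs(L[:,:,1])<.04)&(L[:,:,0]>-.01)&(L[:,:,0]<.08)&(p.min(2)>90)
hub=g&(L[:,:,2]>.031)&(L[:,:,2]<.045)
print(hub.sum(),L[hub].mean(0).round(4), np.median(L[hub][:,2]))
uv=np.c_[u[hub],v[hub]].mean(0)
q=toplane("top",uv,M["m"][0]+.038*M["n"],M["n"])[0]; print((q-M["m"][0])@np.c_[M["ex"],M["ey"],M["n"]])
E
```

```text
world [ 0.4655 -0.0764  0.038 ] tool [-0.0026  0.0007 -0.0199]
t 8.55 p [ 0.4681 -0.0755  0.0181] F [0.2 0.3 4.2] w 0.0211
place:d:100:2.5 t [ 10.87 -21.24 -10.69] w [ 0.     0.258 -0.002]
place:d:60:2.5 t [ 11.89 -21.24  -6.82] w [ 0.     0.258 -0.002]
place:d:30:2.5 t [ 12.66 -21.24  -3.92] w [ 0.     0.258 -0.002]
place:d:19:2.5 t [ 12.94 -21.24  -2.85] w [ 0.     0.258 -0.002]
166 [ 0.0231 -0.0006  0.0384] 0.03852837931831827
[ 0.02302523 -0.00065675  0.038     ]
```

Gear a measures x 23.0, y -0.7 mm on mark 1, which is in range. Gear d is held 2.6 mm off centre in tool x, and I'll compensate for that.

Call:
play_rows:
  motion:
    - {"tx": 0,"ty": 0,"tz": -4,"wx": 0,"wy": 0,"wz": 0,"claw": 255}
    - {"tx": 1.5,"ty": -2,"tz": -8,"wx": 0,"wy": 0.05,"wz": 0,"claw": 255}
    - {"tx": 4,"ty": -7,"tz": -10,"wx": 0,"wy": 0.12,"wz": 0,"claw": 255}
    - {"tx": 6.5,"ty": -12,"tz": -10.5,"wx": 0,"wy": 0.18,"wz": 0,"claw": 255}
    - {"tx": 9,"ty": -17,"tz": -9.5,"wx": 0,"wy": 0.258,"wz": -0.002,"claw": 255}
    - {"tx": 11.5,"ty": -20.5,"tz": -8,"wx": 0,"wy": 0.258,"wz": -0.002,"claw": 255}
    - {"tx": 11.9,"ty": -21.24,"tz": -6.8,"wx": 0,"wy": 0.258,"wz": -0.002,"claw": 255}
    - {"tx": 11.9,"ty": -21.24,"tz": -6.8,"wx": 0,"wy": 0.258,"wz": -0.002,"claw": 255}

```text
t: 9.55
position: [0.5687, 0.1449, 0.0848]
eef_rot: [-3.104, -0.123, -0.403]
contact_force: [0.2, 0.3, -0.8]
grip_width: 0.0205
```

```bash
python3 snap.py w8; python3 plan.py place:d:60:2.5 place:d:32:2.5 place:d:19:2.5
```

```text
t 9.6 p [0.5691 0.1437 0.0854] F [-0.3 -0.2 -1.4] w 0.0209
place:d:60:2.5 t [ 0.16 -0.14 -0.1 ] w [ 0.002  0.003 -0.001]
place:d:32:2.5 t [ 0.16 -0.15  2.7 ] w [ 0.002  0.003 -0.001]
place:d:19:2.5 t [ 0.17 -0.15  4.  ] w [ 0.002  0.003 -0.001]
```

View pics/w8.png

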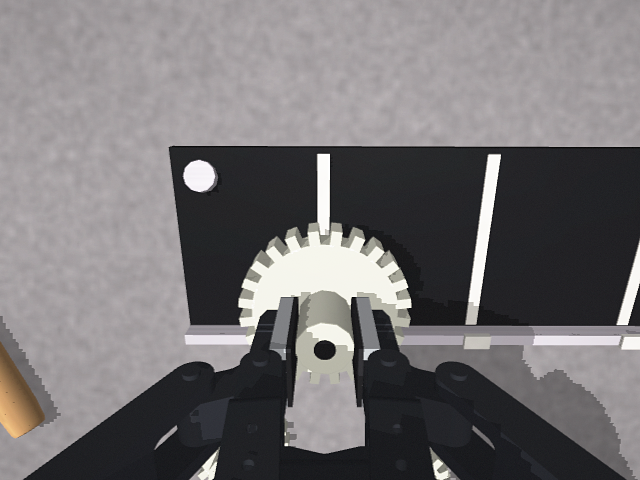

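Gear d sits squarely above stripe 4 (stripe at column 323, bore at 324). Lowering it now.

Call:
play_rows:
  motion:
    - {"tx": 0.16,"ty": -0.1,"tz": 1,"wx": 0.002,"wy": 0.003,"wz": 0,"claw": 255}
    - {"tx": 0.16,"ty": -0.1,"tz": 2,"wx": 0.002,"wy": 0.003,"wz": 0,"claw": 255}
    - {"tx": 0.16,"ty": -0.1,"tz": 2.8,"wx": 0.002,"wy": 0.003,"wz": 0,"claw": 255}
    - {"tx": 0.16,"ty": -0.1,"tz": 3.3,"wx": 0.002,"wy": 0.003,"wz": 0,"claw": 255}
    - {"tx": 0.16,"ty": -0.1,"tz": 3.7,"wx": 0.002,"wy": 0.003,"wz": 0,"claw": 255}
    - {"tx": 0.16,"ty": -0.1,"tz": 3.95,"wx": 0.002,"wy": 0.003,"wz": 0,"claw": 255}
    - {"tx": 0.16,"ty": -0.1,"tz": 4.0,"wx": 0.002,"wy": 0.003,"wz": 0,"claw": 255}
    - {"tx": 0.16,"ty": -0.1,"tz": 4.0,"wx": 0.002,"wy": 0.003,"wz": 0,"claw": 255}

```text
t: 10.6
position: [0.5809, 0.1457, 0.0473]
eef_rot: [-3.102, -0.12, -0.409]
contact_force: [0.6, -0.6, 0.1]
grip_width: 0.021
```

```bash
python3 plan.py place:d:19:2.5 place:d:18.2:2.5
```

```text
t 10.6 p [0.5809 0.1457 0.0473] F [ 0.6 -0.6  0.1] w 0.021
place:d:19:2.5 t [-0.   -0.04  0.01] w [-0.    -0.    -0.001]
place:d:18.2:2.5 t [-0.   -0.04  0.09] w [-0.    -0.    -0.001]
```

Call:
play_rows:
  motion:
    - {"tx": 0,"ty": -0.04,"tz": 0.1,"wx": 0,"wy": 0,"wz": 0,"claw": 255}
    - {"tx": 0,"ty": -0.04,"tz": 0.1,"wx": 0,"wy": 0,"wz": 0,"claw": 255}
    - {"tx": 0,"ty": -0.04,"tz": 0.1,"wx": 0,"wy": 0,"wz": 0,"claw": 120}
    - {"tx": 0,"ty": -0.04,"tz": 0.1,"wx": 0,"wy": 0,"wz": 0,"claw": 120}
    - {"tx": 0,"ty": -0.04,"tz": 0,"wx": 0,"wy": 0,"wz": 0,"claw": 120}
    - {"tx": 0,"ty": 0,"tz": -2,"wx": 0,"wy": 0,"wz": 0,"claw": 100}
    - {"tx": 0,"ty": 0,"tz": -5,"wx": 0,"wy": 0,"wz": 0,"claw": 100}
    - {"tx": 0,"ty": 0,"tz": -8,"wx": 0,"wy": 0,"wz": 0,"claw": 100}

```text
t: 11.6
position: [0.5597, 0.144, 0.1252]
eef_rot: [-3.102, -0.121, -0.408]
contact_force: [-0.0, -0.2, 0.6]
grip_width: 0.0521
```

```bash
python3 snap.py w9; python3 plan.py pick:c:100 pick:c:70
```

```text
t 11.65 p [0.5617 0.145  0.1295] F [ 0.1 -0.1  1.7] w 0.0519
pick:c:100 t [-9.86 -5.    0.36] w [-0.001 -0.268  0.   ]
pick:c:70 t [-10.65  -4.99   3.25] w [-0.001 -0.268  0.   ]
```

View pics/w9.png

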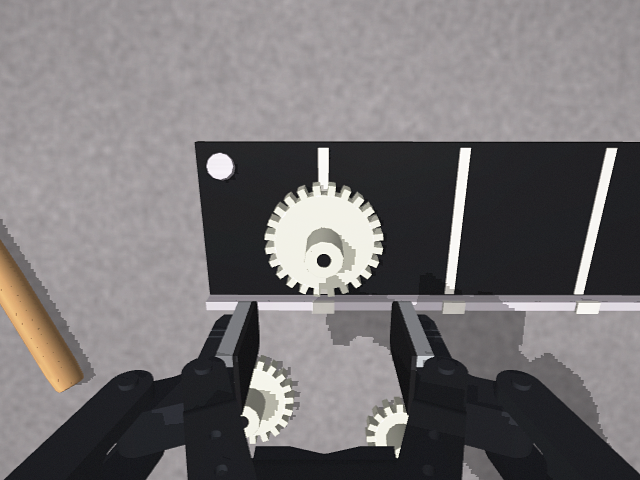

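Gear d is on stripe 4 (bore at (323,261)), beside the lip. Now gear c.

Call:
play_rows:
  motion:
    - {"tx": -3,"ty": -1.5,"tz": 0,"wx": 0,"wy": -0.1,"wz": 0,"claw": 100}
    - {"tx": -7,"ty": -3.5,"tz": 0,"wx": 0,"wy": -0.2,"wz": 0,"claw": 100}
    - {"tx": -9.9,"ty": -5,"tz": 0.3,"wx": 0,"wy": -0.268,"wz": 0,"claw": 100}
    - {"tx": -9.9,"ty": -5,"tz": 0.3,"wx": 0,"wy": -0.268,"wz": 0,"claw": 100}
    - {"tx": -9.9,"ty": -5,"tz": 0.3,"wx": 0,"wy": -0.268,"wz": 0,"claw": 100}
    - {"tx": -10.65,"ty": -5,"tz": 3.25,"wx": 0,"wy": -0.268,"wz": 0,"claw": 100}
    - {"tx": -10.65,"ty": -5,"tz": 3.25,"wx": 0,"wy": -0.268,"wz": 0,"claw": 100}
    - {"tx": -10.65,"ty": -5,"tz": 3.25,"wx": 0,"wy": -0.268,"wz": 0,"claw": 100}

```text
t: 12.65
position: [0.465, 0.1872, 0.0708]
eef_rot: [-3.138, -0.121, -0.002]
contact_force: [-0.2, 0.8, -0.2]
grip_width: 0.0518
```

```bash
python3 plan.py pick:c:50 pick:c:16
```

```text
t 12.65 p [0.465  0.1872 0.0708] F [-0.2  0.8 -0.2] w 0.0518
pick:c:50 t [-0.1  -0.03  2.08] w [-0.001 -0.002 -0.001]
pick:c:16 t [-0.1  -0.03  5.48] w [-0.001 -0.002 -0.001]
```

Call:
play_rows:
  motion:
    - {"tx": -0.2,"ty": -0.03,"tz": 1.5,"wx": 0,"wy": 0,"wz": 0,"claw": 100}
    - {"tx": -0.2,"ty": -0.03,"tz": 3.5,"wx": 0,"wy": 0,"wz": 0,"claw": 100}
    - {"tx": -0.2,"ty": -0.03,"tz": 5.0,"wx": 0,"wy": 0,"wz": 0,"claw": 100}
    - {"tx": -0.2,"ty": -0.03,"tz": 5.4,"wx": 0,"wy": 0,"wz": 0,"claw": 100}
    - {"tx": -0.2,"ty": -0.03,"tz": 5.4,"wx": 0,"wy": 0,"wz": 0,"claw": 100}
    - {"tx": -0.2,"ty": -0.03,"tz": 5.4,"wx": 0,"wy": 0,"wz": 0,"claw": 255}
    - {"tx": -0.2,"ty": -0.03,"tz": 5.4,"wx": 0,"wy": 0,"wz": 0,"claw": 255}
    - {"tx": -0.2,"ty": -0.03,"tz": 5.4,"wx": 0,"wy": 0,"wz": 0,"claw": 255}

```text
t: 13.65
position: [0.4639, 0.1878, 0.0175]
eef_rot: [-3.137, -0.121, -0.005]
contact_force: [-0.5, 0.5, 3.5]
grip_width: 0.0208
```

```bash
python3 snap.py w10; python3 plan.py pick:c:16
```

```text
t 13.7 p [0.4638 0.1878 0.0175] F [ 0.8 -0.6  3.9] w 0.0205
pick:c:16 t [0.02 0.03 0.15] w [-0.002 -0.003 -0.001]
```

View pics/w10.png

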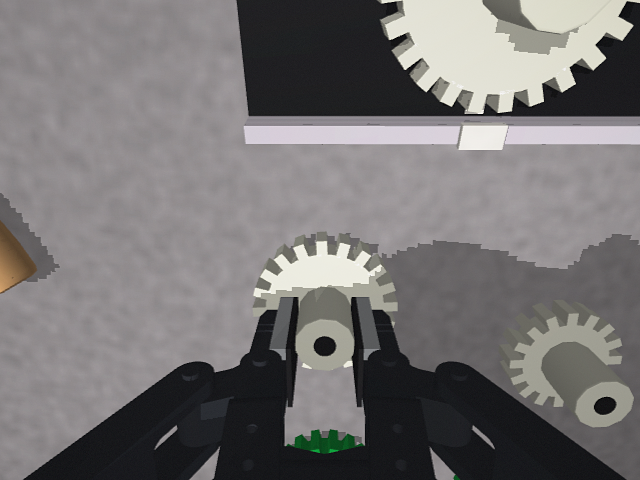

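```bash
python3 hub.py w10.npz 324.5 346 0.038; python3 plan.py place:c:100:1 place:c:60:1 place:c:18.5:1
```

```text
world [0.4634 0.187  0.038 ] tool [-0.0005  0.0007 -0.0205]
t 13.7 p [0.4638 0.1878 0.0175] F [ 0.8 -0.6  3.9] w 0.0205
place:c:100:1 t [  8.57  13.46 -10.6 ] w [-0.002  0.259 -0.002]
place:c:60:1 t [ 9.6  13.46 -6.73] w [-0.002  0.259 -0.002]
place:c:18.5:1 t [10.66 13.47 -2.72] w [-0.002  0.259 -0.002]
```

Call:
play_rows:
  motion:
    - {"tx": 0,"ty": 0,"tz": -4,"wx": 0,"wy": 0,"wz": 0,"claw": 255}
    - {"tx": 1,"ty": 1.5,"tz": -8,"wx": 0,"wy": 0.05,"wz": 0,"claw": 255}
    - {"tx": 3,"ty": 5,"tz": -10,"wx": 0,"wy": 0.12,"wz": 0,"claw": 255}
    - {"tx": 5.5,"ty": 9,"tz": -10.5,"wx": 0,"wy": 0.2,"wz": 0,"claw": 255}
    - {"tx": 8,"ty": 12.5,"tz": -10,"wx": 0,"wy": 0.259,"wz": -0.002,"claw": 255}
    - {"tx": 9.6,"ty": 13.46,"tz": -7.5,"wx": -0.002,"wy": 0.259,"wz": -0.002,"claw": 255}
    - {"tx": 9.6,"ty": 13.46,"tz": -6.7,"wx": -0.002,"wy": 0.259,"wz": -0.002,"claw": 255}
    - {"tx": 9.6,"ty": 13.46,"tz": -6.7,"wx": -0.002,"wy": 0.259,"wz": -0.002,"claw": 255}

```text
t: 14.7
position: [0.5681, 0.0617, 0.0834]
eef_rot: [-3.103, -0.124, -0.404]
contact_force: [-0.3, -0.5, 0.6]
grip_width: 0.0206
```

```bash
python3 snap.py w11; python3 plan.py  place:c:32:1 place:c:18.3:1
```

```text
t 14.75 p [0.5687 0.0621 0.0842] F [-1.1 -0.5 -0.6] w 0.0206
place:c:32:1 t [0.1  0.14 2.76] w [-0.001  0.001  0.002]
place:c:18.3:1 t [0.1  0.14 4.13] w [-0.001  0.001  0.002]
```

View pics/w11.png

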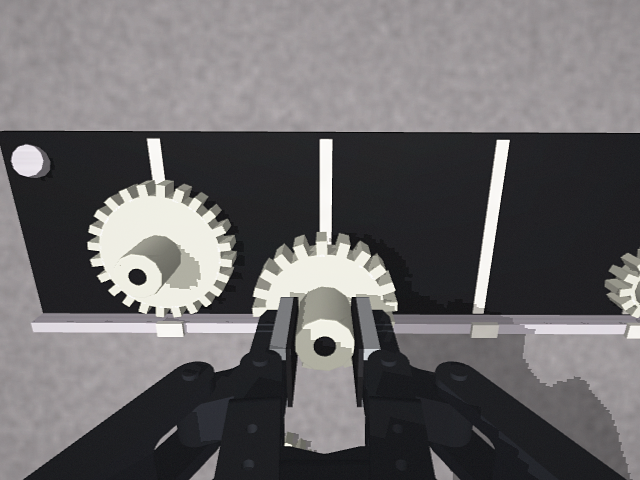

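Gear c hangs above stripe 3 (column 326), clear of gear d. Lowering it now.

Call:
play_rows:
  motion:
    - {"tx": 0.1,"ty": 0.12,"tz": 1,"wx": 0,"wy": 0,"wz": 0.002,"claw": 255}
    - {"tx": 0.1,"ty": 0.12,"tz": 2,"wx": 0,"wy": 0,"wz": 0.002,"claw": 255}
    - {"tx": 0.1,"ty": 0.12,"tz": 2.8,"wx": 0,"wy": 0,"wz": 0.002,"claw": 255}
    - {"tx": 0.1,"ty": 0.12,"tz": 3.3,"wx": 0,"wy": 0,"wz": 0.002,"claw": 255}
    - {"tx": 0.1,"ty": 0.12,"tz": 3.7,"wx": 0,"wy": 0,"wz": 0.002,"claw": 255}
    - {"tx": 0.1,"ty": 0.12,"tz": 4.0,"wx": 0,"wy": 0,"wz": 0.002,"claw": 255}
    - {"tx": 0.1,"ty": 0.12,"tz": 4.1,"wx": 0,"wy": 0,"wz": 0.002,"claw": 255}
    - {"tx": 0.1,"ty": 0.12,"tz": 4.1,"wx": 0,"wy": 0,"wz": 0.002,"claw": 255}

```text
t: 15.75
position: [0.5804, 0.0618, 0.045]
eef_rot: [-3.102, -0.122, -0.407]
contact_force: [-0.1, -0.1, -0.5]
grip_width: 0.0209
```

```bash
python3 plan.py place:c:17.6:1
```

```text
t 15.75 p [0.5804 0.0618 0.045 ] F [-0.1 -0.1 -0.5] w 0.0209
place:c:17.6:1 t [-0.01  0.02  0.11] w [-0.001  0.001  0.   ]
```

Call:
play_rows:
  motion:
    - {"tx": 0,"ty": 0,"tz": 0.12,"wx": 0,"wy": 0,"wz": 0,"claw": 255}
    - {"tx": 0,"ty": 0,"tz": 0.12,"wx": 0,"wy": 0,"wz": 0,"claw": 255}
    - {"tx": 0,"ty": 0,"tz": 0.12,"wx": 0,"wy": 0,"wz": 0,"claw": 120}
    - {"tx": 0,"ty": 0,"tz": 0.12,"wx": 0,"wy": 0,"wz": 0,"claw": 120}
    - {"tx": 0,"ty": 0,"tz": 0,"wx": 0,"wy": 0,"wz": 0,"claw": 120}
    - {"tx": 0,"ty": 0,"tz": -2,"wx": 0,"wy": 0,"wz": 0,"claw": 100}
    - {"tx": 0,"ty": 0,"tz": -5,"wx": 0,"wy": 0,"wz": 0,"claw": 100}
    - {"tx": 0,"ty": 0,"tz": -8,"wx": 0,"wy": 0,"wz": 0,"claw": 100}

```text
t: 16.75
position: [0.5593, 0.0602, 0.1228]
eef_rot: [-3.102, -0.122, -0.406]
contact_force: [-0.0, -0.7, -0.2]
grip_width: 0.0519
```

```bash
python3 snap.py w12; python3 plan.py pick:b:100 pick:b:70
```

```text
t 16.8 p [0.5614 0.0606 0.127 ] F [0.1 1.5 3. ] w 0.0519
pick:b:100 t [-11.61  -2.87  -0.37] w [-0.001 -0.267  0.001]
pick:b:70 t [-12.41  -2.87   2.52] w [-0.001 -0.267  0.001]
```

View pics/w12.png

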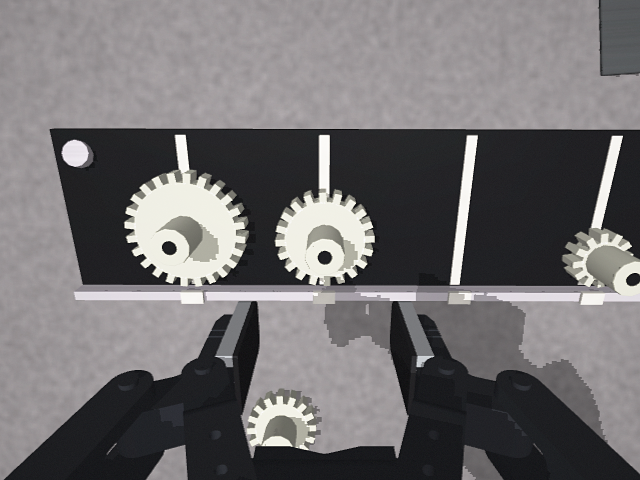

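Gear c lies on stripe 3 (bore at (325,257)). Gear b is the last one.

Call:
play_rows:
  motion:
    - {"tx": -4,"ty": -1,"tz": -0.4,"wx": 0,"wy": -0.1,"wz": 0,"claw": 100}
    - {"tx": -8.5,"ty": -2,"tz": -0.4,"wx": 0,"wy": -0.2,"wz": 0,"claw": 100}
    - {"tx": -11.6,"ty": -2.87,"tz": -0.4,"wx": 0,"wy": -0.267,"wz": 0,"claw": 100}
    - {"tx": -11.6,"ty": -2.87,"tz": -0.4,"wx": 0,"wy": -0.267,"wz": 0,"claw": 100}
    - {"tx": -11.6,"ty": -2.87,"tz": -0.4,"wx": 0,"wy": -0.267,"wz": 0,"claw": 100}
    - {"tx": -12.4,"ty": -2.87,"tz": 2.5,"wx": 0,"wy": -0.267,"wz": 0,"claw": 100}
    - {"tx": -12.4,"ty": -2.87,"tz": 2.5,"wx": 0,"wy": -0.267,"wz": 0,"claw": 100}
    - {"tx": -12.4,"ty": -2.87,"tz": 2.5,"wx": 0,"wy": -0.267,"wz": 0,"claw": 100}

```text
t: 17.8
position: [0.4475, 0.0802, 0.0709]
eef_rot: [-3.138, -0.123, -0.002]
contact_force: [0.6, -0.2, 0.2]
grip_width: 0.052
```

```bash
python3 plan.py pick:b:50 pick:b:16
```

```text
t 17.8 p [0.4475 0.0802 0.0709] F [ 0.6 -0.2  0.2] w 0.052
pick:b:50 t [-0.1  -0.02  2.09] w [-0.001 -0.001  0.001]
pick:b:16 t [-0.11 -0.01  5.49] w [-0.001 -0.001  0.001]
```

Call:
play_rows:
  motion:
    - {"tx": -0.2,"ty": 0,"tz": 1.5,"wx": 0,"wy": 0,"wz": 0,"claw": 100}
    - {"tx": -0.2,"ty": 0,"tz": 3.5,"wx": 0,"wy": 0,"wz": 0,"claw": 100}
    - {"tx": -0.2,"ty": 0,"tz": 5.0,"wx": 0,"wy": 0,"wz": 0,"claw": 100}
    - {"tx": -0.2,"ty": 0,"tz": 5.4,"wx": 0,"wy": 0,"wz": 0,"claw": 100}
    - {"tx": -0.2,"ty": 0,"tz": 5.4,"wx": 0,"wy": 0,"wz": 0,"claw": 100}
    - {"tx": -0.2,"ty": 0,"tz": 5.4,"wx": 0,"wy": 0,"wz": 0,"claw": 255}
    - {"tx": -0.2,"ty": 0,"tz": 5.4,"wx": 0,"wy": 0,"wz": 0,"claw": 255}
    - {"tx": -0.2,"ty": 0,"tz": 5.4,"wx": 0,"wy": 0,"wz": 0,"claw": 255}

```text
t: 18.8
position: [0.4464, 0.0803, 0.0176]
eef_rot: [-3.138, -0.123, -0.005]
contact_force: [-1.0, 0.5, 4.1]
grip_width: 0.0201
```

```bash
python3 snap.py w13; python3 plan.py place:b:60:1 place:b:18.5:1
```

```text
t 18.85 p [0.4464 0.0803 0.0176] F [-0.3  0.3  3.6] w 0.0206
place:b:60:1 t [11.58 11.54 -6.55] w [-0.001  0.259 -0.   ]
place:b:18.5:1 t [12.64 11.54 -2.53] w [-0.001  0.259 -0.   ]
```

View pics/w13.png

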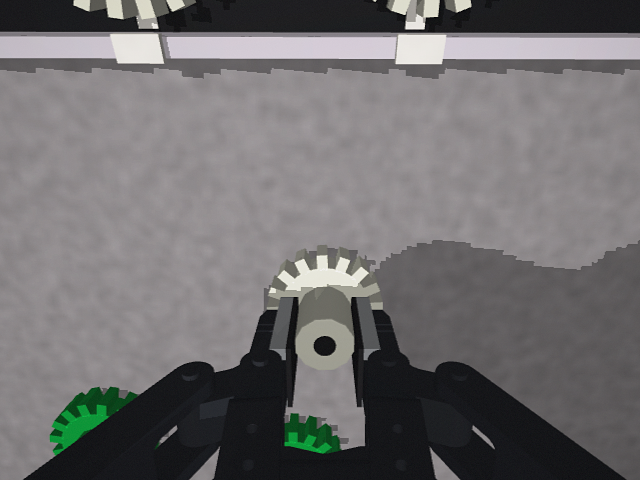

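Gear b is gripped (bore at (324,346)) with the same small offset as c.

Call:
play_rows:
  motion:
    - {"tx": 0,"ty": 0,"tz": -4,"wx": 0,"wy": 0,"wz": 0,"claw": 255}
    - {"tx": 1,"ty": 1.5,"tz": -8,"wx": 0,"wy": 0.05,"wz": 0,"claw": 255}
    - {"tx": 3,"ty": 5,"tz": -10,"wx": 0,"wy": 0.12,"wz": 0,"claw": 255}
    - {"tx": 6,"ty": 8.5,"tz": -10.5,"wx": 0,"wy": 0.2,"wz": 0,"claw": 255}
    - {"tx": 9.5,"ty": 11.2,"tz": -10,"wx": 0,"wy": 0.259,"wz": 0,"claw": 255}
    - {"tx": 11.58,"ty": 11.54,"tz": -7.5,"wx": 0,"wy": 0.259,"wz": 0,"claw": 255}
    - {"tx": 11.58,"ty": 11.54,"tz": -6.5,"wx": 0,"wy": 0.259,"wz": 0,"claw": 255}
    - {"tx": 11.58,"ty": 11.54,"tz": -6.5,"wx": 0,"wy": 0.259,"wz": 0,"claw": 255}

```text
t: 19.85
position: [0.5685, -0.0251, 0.0812]
eef_rot: [-3.102, -0.123, -0.402]
contact_force: [-0.4, 0.7, 0.1]
grip_width: 0.0207
```

```bash
python3 snap.py w14; python3 plan.py  place:b:32:1 place:b:18.3:1
```

```text
t 19.9 p [ 0.5692 -0.0251  0.0821] F [ 0.   0.3 -0.2] w 0.0208
place:b:32:1 t [0.17 0.08 2.72] w [-0.001  0.002  0.001]
place:b:18.3:1 t [0.18 0.09 4.09] w [-0.001  0.002  0.001]
```

View pics/w14.png

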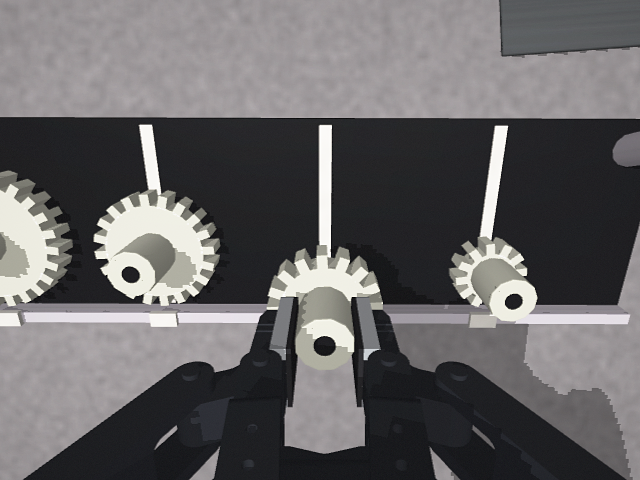

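Gear b hangs over stripe 2 (column 325), clear of both neighbours.

Call:
play_rows:
  motion:
    - {"tx": 0.15,"ty": 0.08,"tz": 1,"wx": 0,"wy": 0.002,"wz": 0,"claw": 255}
    - {"tx": 0.15,"ty": 0.08,"tz": 2,"wx": 0,"wy": 0.002,"wz": 0,"claw": 255}
    - {"tx": 0.15,"ty": 0.08,"tz": 2.8,"wx": 0,"wy": 0.002,"wz": 0,"claw": 255}
    - {"tx": 0.15,"ty": 0.08,"tz": 3.3,"wx": 0,"wy": 0.002,"wz": 0,"claw": 255}
    - {"tx": 0.15,"ty": 0.08,"tz": 3.7,"wx": 0,"wy": 0.002,"wz": 0,"claw": 255}
    - {"tx": 0.15,"ty": 0.08,"tz": 4.0,"wx": 0,"wy": 0.002,"wz": 0,"claw": 255}
    - {"tx": 0.15,"ty": 0.08,"tz": 4.1,"wx": 0,"wy": 0.002,"wz": 0,"claw": 255}
    - {"tx": 0.15,"ty": 0.08,"tz": 4.1,"wx": 0,"wy": 0.002,"wz": 0,"claw": 255}

```text
t: 20.9
position: [0.5813, -0.0249, 0.043]
eef_rot: [-3.101, -0.123, -0.408]
contact_force: [-0.2, -0.4, -0.1]
grip_width: 0.0206
```

```bash
python3 plan.py place:b:17.6:1
```

```text
t 20.9 p [ 0.5813 -0.0249  0.043 ] F [-0.2 -0.4 -0.1] w 0.0206
place:b:17.6:1 t [0.01 0.   0.07] w [-0.001 -0.     0.001]
```

Call:
play_rows:
  motion:
    - {"tx": 0,"ty": 0,"tz": 0.1,"wx": 0,"wy": 0,"wz": 0,"claw": 255}
    - {"tx": 0,"ty": 0,"tz": 0.1,"wx": 0,"wy": 0,"wz": 0,"claw": 255}
    - {"tx": 0,"ty": 0,"tz": 0.1,"wx": 0,"wy": 0,"wz": 0,"claw": 120}
    - {"tx": 0,"ty": 0,"tz": 0.1,"wx": 0,"wy": 0,"wz": 0,"claw": 120}
    - {"tx": 0,"ty": 0,"tz": 0,"wx": 0,"wy": 0,"wz": 0,"claw": 120}
    - {"tx": 0,"ty": 0,"tz": -2,"wx": 0,"wy": 0,"wz": 0,"claw": 100}
    - {"tx": 0,"ty": 0,"tz": -5,"wx": 0,"wy": 0,"wz": 0,"claw": 100}
    - {"tx": 0,"ty": 0,"tz": -8,"wx": 0,"wy": 0,"wz": 0,"claw": 100}

```text
t: 21.9
position: [0.5602, -0.0266, 0.1208]
eef_rot: [-3.101, -0.123, -0.407]
contact_force: [-0.3, -0.1, 0.9]
grip_width: 0.0517
```

Call:
play_rows:
  motion:
    - {"tx": -3,"ty": 0,"tz": -4,"wx": 0,"wy": 0,"wz": 0,"claw": 100}
    - {"tx": -7,"ty": 0,"tz": -7,"wx": 0,"wy": 0,"wz": 0,"claw": 100}
    - {"tx": -11,"ty": 0,"tz": -8,"wx": 0,"wy": 0,"wz": 0,"claw": 100}
    - {"tx": -14,"ty": 0,"tz": -8,"wx": 0,"wy": -0.1,"wz": 0,"claw": 100}
    - {"tx": -14,"ty": 0,"tz": -8,"wx": 0,"wy": -0.2,"wz": 0,"claw": 100}
    - {"tx": -14,"ty": 0,"tz": -8,"wx": 0,"wy": -0.2,"wz": 0,"claw": 100}
    - {"tx": -14,"ty": 0,"tz": -8,"wx": 0,"wy": -0.2,"wz": 0,"claw": 100}
    - {"tx": -14,"ty": 0,"tz": -8,"wx": 0,"wy": -0.2,"wz": 0,"claw": 100}

```text
t: 22.9
position: [0.404, -0.0391, 0.1615]
eef_rot: [-3.134, -0.125, -0.095]
contact_force: [0.3, 0.6, -0.1]
grip_width: 0.0517
```

```bash
cat > fin.py <<'E'
from h import *
M=np.load("marks.npz"); v,u=np.mgrid[:480,:640]; A=np.c_[M["ex"],M["ey"],M["n"]]
for cam in ("top","scene"):
    p,d=optics.read_camera(cam); cv2.imwrite(f"pics/fin_{cam}.png",p[:,:,::-1])
    o,r=rays(cam,np.c_[u.ravel(),v.ravel()]); P=(o+r*d.ravel()[:,None])
    for i,g in enumerate("abcd"):
        m=M["m"][i]; L=((P-m)@A).reshape(480,640,3)
        k=(d>.3)&(abs(L[:,:,1])<.04)&(L[:,:,0]>.0)&(L[:,:,0]<.08)&(p.min(2)>70)
        hub=k&(L[:,:,2]>.034)&(L[:,:,2]<.043)
        if hub.sum()<20: print(cam,g,"hidden",hub.sum()); continue
        q=toplane(cam,np.c_[u[hub],v[hub]].mean(0),m+.038*M["n"],M["n"])[0]
        disc=k&(L[:,:,2]>.007)&(L[:,:,2]<.016); D=L[disc]; c=np.linalg.lstsq(np.c_[D[:,:2],np.ones(len(D))],D[:,2],rcond=None)[0]
        print(cam,g,"xy",((q-m)@A)[:2].round(4),"hub z",np.median(L[hub][:,2]).round(4),"disc z",np.median(D[:,2]).round(4),"tilt",c[:2].round(3),len(D))
print(robot.read_state()["t"])
E
python3 fin.py
```

```text
top a xy [ 0.0229 -0.001 ] hub z 0.0389 disc z 0.0125 tilt [ 0.007 -0.004] 175
top b xy [ 0.0296 -0.001 ] hub z 0.0387 disc z 0.0127 tilt [-0.    -0.011] 483
top c xy [ 0.0358 -0.0014] hub z 0.0385 disc z 0.0125 tilt [ 0.003 -0.002] 906
top d xy [ 0.041  -0.0016] hub z 0.0385 disc z 0.0124 tilt [ 0.003 -0.   ] 1436
scene a xy [0.0226 0.0023] hub z 0.0385 disc z 0.0124 tilt [-0.008 -0.027] 206
scene b xy [0.0292 0.002 ] hub z 0.0386 disc z 0.0123 tilt [-0.023 -0.014] 455
scene c xy [0.0354 0.002 ] hub z 0.0386 disc z 0.0126 tilt [-0.013 -0.008] 877
scene d xy [0.0412 0.0017] hub z 0.0385 disc z 0.0126 tilt [-0.01  -0.005] 1592
23.0
```

View pics/fin_top.png

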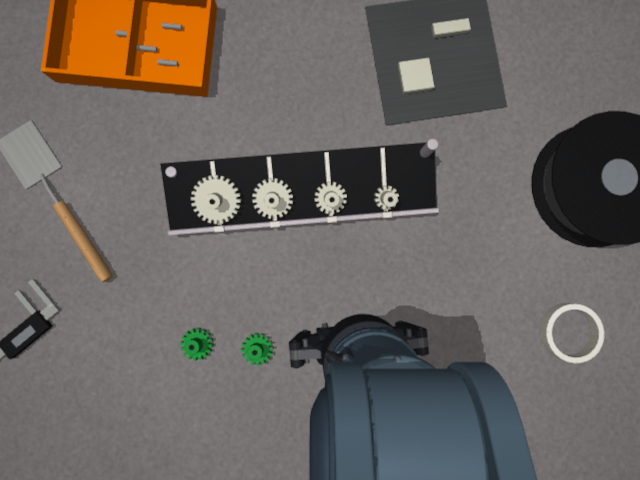

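View pics/fin_scene.png

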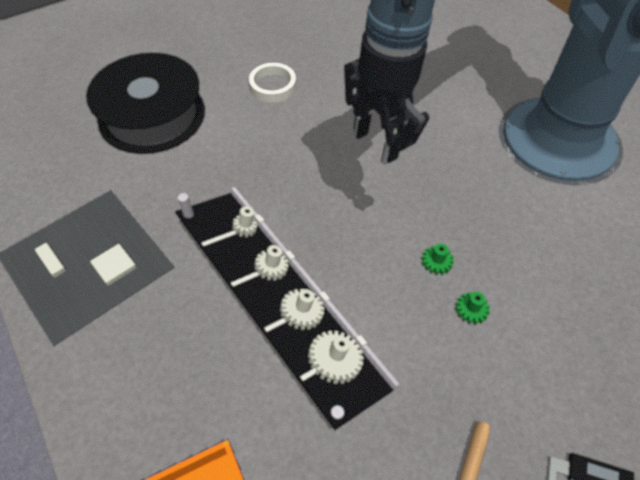

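All four are in order. Measured x is 2–3 mm inside the upper limits, so I'll check the rim-to-lip gap independently from the disc outlines.

```bash
python3 - <<'E'
from h import *
M=np.load("marks.npz"); A=np.c_[M["ex"],M["ey"],M["n"]]; v,u=np.mgrid[:480,:640]
rad=[.018,.024,.030,.036]
p=cv2.imread("pics/fin_top.png")[:,:,::-1]
o,r=rays("top",np.c_[u.ravel(),v.ravel()])
for i in range(4):
    m=M["m"][i]; q=toplane("top",np.c_[u.ravel(),v.ravel()],m+.012*M["n"],M["n"]); L=((q-m)@A).reshape(480,640,3)
    k=(p.min(2)>100)&(abs(L[:,:,1])<.042)&(L[:,:,0]>.0015)&(L[:,:,0]<2*rad[i]+.0035+.004)
    col=lambda y0,y1:L[:,:,0][k&(L[:,:,1]>y0)&(L[:,:,1]<y1)]
    wid=L[:,:,1][k]; print("abcd"[i],"y centre",round((wid.max()+wid.min())/2,4),"width",round(np.ptp(wid),4))
    xs=L[:,:,0][k]; print("  x rows hist low:",[(round(b*1e3,1),int(((xs>=b)&(xs<b+.0015)).sum())) for b in np.arange(.0015,.012,.0015)])
    # x of widest rows -> centre
    t=L[:,:,0][k&(abs(L[:,:,1]-(wid.max()+wid.min())/2)>.9*np.ptp(wid)/2)]; print("  x at side tips",t.mean().round(4),len(t))
E
```

```text
a y centre -0.0007 width 0.0354
  x rows hist low: [(np.float64(1.5), 4), (np.float64(3.0), 4), (np.float64(4.5), 7), (np.float64(6.0), 8), (np.float64(7.5), 12), (np.float64(9.0), 16), (np.float64(10.5), 19)]
  x at side tips 0.023 18
b y centre -0.0003 width 0.0485
  x rows hist low: [(np.float64(1.5), 4), (np.float64(3.0), 4), (np.float64(4.5), 7), (np.float64(6.0), 10), (np.float64(7.5), 12), (np.float64(9.0), 14), (np.float64(10.5), 15)]
  x at side tips 0.0278 22
c y centre -0.0003 width 0.06
  x rows hist low: [(np.float64(1.5), 4), (np.float64(3.0), 4), (np.float64(4.5), 7), (np.float64(6.0), 10), (np.float64(7.5), 11), (np.float64(9.0), 14), (np.float64(10.5), 22)]
  x at side tips 0.0348 33
d y centre -0.0008 width 0.0724
  x rows hist low: [(np.float64(1.5), 2), (np.float64(3.0), 5), (np.float64(4.5), 8), (np.float64(6.0), 12), (np.float64(7.5), 16), (np.float64(9.0), 18), (np.float64(10.5), 24)]
  x at side tips 0.0404 45
```

```bash
python3 -c "
from workcell import robot
print(robot.finish_job())"
```

```text
the job is handed in; nothing more can be done
None
```

I put the four gears on the rack in size order from the tall post (the −y end): a on mark 1, b on mark 2, c on mark 3, d on mark 4. All are released, and I handed the job in at about 23 s with the arm well clear. No verdict is reported.

The last camera checks, in each stripe's frame, all sat inside the limits:

| Gear | x, top / scene camera (mm) | Allowed x (mm) | y, top / scene camera (mm) |
|---|---|---|---|
| a | 22.9 / 22.6 | 15–26 | −1.0 / +2.3 |
| b | 29.6 / 29.2 | 21–32 | −1.0 / +2.0 |
| c | 35.8 / 35.4 | 27–38 | −1.4 / +2.0 |
| d | 41.0 / 41.2 | 33–44 | −1.6 / +1.7 |

- **Sideways position:** the two cameras disagree by about 3–4 mm in y, roughly what the 2 mm calibration allows. Both are well within the ±10 mm limit.
- **Lip gap:** the gears are not touching the lip. Each rim is about 4–6 mm from it, inside the 8 mm limit. A separate check on the disc outlines put x at 23.0, 27.8, 34.8 and 40.4 mm.
- **Lie:** disc and hub heights match gears seated flat on the slope, hub up. Measured tilt is under 0.03 rad against the 0.1 limit.
- **Other points:**
  - The first move call was refused as incomplete and moved nothing.
  - Gears a and d were gripped 2.5–4 mm off centre, which I corrected for when placing them.
  - I did not touch the green look-alikes.

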